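Load the sensor burn-in rack

ROBOT

A 6-joint arm with a two-finger parallel gripper is mounted at the origin on the work surface. World frame = base frame: x ahead of the robot, y to its left, z up, the work surface at z = 0. Lengths are in m, angles in rad, forces in N, time in s.
With the tool pointing down it reaches from about 0.375 to 0.975 m from the base axis. Payload 3.8 kg.
Tool frame: the origin (TCP) lies midway between the tips of the shut fingers; the grasp point (between the pads) lies 19 mm behind it; z points along the fingers, y is the line along which they close (so a half turn about z gives the same grasp; the last joint's range is limited). The gripper opens to 85 mm and grips with 20 to 120 N. Pads are 22 mm wide; open, the fingers measure 114 mm over their backs; the gripper's body (76 mm by 85 mm) begins 54 mm behind the grasp point. The pads swing forward as they close: fully open they stand 13 mm farther back than shut.
Start: joints at [-0.037, 0.264, 1.604, -0, 1.274, -0.037], TCP at [0.675, -0, 0.194] pointing down, gripper open.
Joint ranges: [-2.63, 2.63], [-0.94, 2.18], [0.31, 2.57], [-1.31, 4.45], [0, 2.66], [-2.55, 2.55]. Speed limits (rad/s): [2.57, 2.57, 3.14, 3.14, 3.14, 3.14].

INTERFACE

Orientations are given as a rotation vector (axis times angle).
In Python, from workcell import bot, imaging gives the robot as it stands.
- The arm moves only by the tool step_arm, never from a script. Its argument "series" is a list of rows, each an object of numbers: "grip": the closure, from -1 (fully open) to 1 (shut); "x", "y", "z": the shift along the tool's x, y, z normalised to -1 to 1, where 1 is 500 mm; "ax", "ay", "az": the turn, a rotation vector about the tool's x, y, z normalised to -1 to 1, where 1 is 30 degrees. A call has 1 to 12 rows; each row is the pose to reach, as a shift and turn from the pose commanded when the call began, along the tool's axes at that moment; what a row does not reach only later rows make up. A row lasts 1/10 s, in which the tool goes at most 50 mm and 8.59 degrees, less where a joint would pass 70% of its speed; a pose out of reach is approached as far as the arm can. A call with a number of a shift or a turn outside -1 to 1 is refused whole. A call with a gripper value outside its range is refused whole. The fingers move at their own pace and stop on an object; "force" is the grip in N (left out, the last holds). Time passes only in rows, so rows that repeat a pose let the fingers close. It gives the time, the measured TCP pose, the force, the opening and the grip force at its end, in the units of the state.
- bot.read_state(): the state, without advancing time (a new reading comes with each control period).
- imaging.read_camera(name): name is "scene" or "side" or "wrist"; returns a dict with "img" (420x560x3 uint8, red, green, blue), "fx", "fy", "cx", "cy" (pixels), "k1" (the pictures are not rectified: a ray, as slopes to the right and down, at radius r is drawn at 1 + k1 r^2 times it, then the intrinsics apply), "R" (3x3) and "t" (3): a world point X has camera coordinates R X + t. Camera axes: x right, y down, z forward; pixel columns grow to the right and rows downward; lengths in m; the calibration is good to about 2 mm. A picture is of the moment at which its call begins. There is no depth.
- bot.finish_job(): hands the job in; it is judged then, once.
The state is a dict: "time": time; "q": joint angles; "joint_vel": joint speeds; "joint_torque": joint torques, N m; "tool_pos": TCP position; "tcp_rot": TCP orientation; "wrist_force": force on the tool from outside, world axes, zero at the start; "torque": the same for the moment, N m; "width": opening from 0.0 (shut) to 1.0 (fully open); "grip_force": force on a finger pad.
Only numpy, scipy, OpenCV 4.12 (cv2) and the standard library are available. Lean on these libraries where they do the work, as an engineer would, in place of code of your own. Each camera call takes 0.05 s, during which the arm holds its last target. There are 200 camera calls.

TASK

Load the burn-in rack: move the solder reel off its deck and stand it upright in the low black tray, and put every sensor module into a slot of the rack, pushing its T-shaped foot down past the dust flap until the round body sits on the deck, then turning it a quarter turn so that it is locked with its foot square across the slot. When all modules are locked and the reel is in the tray, and not before, throw the rack's start lever fully over to on (away from the robot). Leave the other things on the bench where they are.

Things in the scene. Friction and masses are not known exactly. Their poses are not given: they have to be found in the camera images.
- module1: sensor module (may be absent), 0.3 kg, all alike, upright on its T-foot. Origin: centre of the underside, z up. From below: steel T-head 60 (x) x 28 (y) x 12 high; stem 28 dia, z 12-26; round yellow-lidded body 68 dia, z 26-38, two brass pins on its y axis 20 off centre, to z 48; white grip block 50 (x) x 16 (y), z 38-70, parallel to the T-head: hold it here. Half a turn makes no difference
- module2: sensor module (may be absent), 0.3 kg, all alike, upright on its T-foot. Origin: centre of the underside, z up. From below: steel T-head 60 (x) x 28 (y) x 12 high; stem 28 dia, z 12-26; round yellow-lidded body 68 dia, z 26-38, two brass pins on its y axis 20 off centre, to z 48; white grip block 50 (x) x 16 (y), z 38-70, parallel to the T-head: hold it here. Half a turn makes no difference
- module3: sensor module (may be absent), 0.3 kg, all alike, upright on its T-foot. Origin: centre of the underside, z up. From below: steel T-head 60 (x) x 28 (y) x 12 high; stem 28 dia, z 12-26; round yellow-lidded body 68 dia, z 26-38, two brass pins on its y axis 20 off centre, to z 48; white grip block 50 (x) x 16 (y), z 38-70, parallel to the T-head: hold it here. Half a turn makes no difference
- rack: burn-in rack fixed on the bench, a grey box with an aluminium deck, 170 (x) x 310 (y). Origin: under its centre at bench height; deck top at z 90. Three slots in a row along its y, 100 apart, each cut through the deck. The start lever stands at its -y end. Any module fits any slot
- slot1 (a point): centre of slot 1 at the deck's upper face, axes as the rack's. Slot 66 (x) x 34 (y), deck 8 thick. Copper dust flap, sprung shut, 10 below the upper face, hinged 49 to -x, swings down; the T-head pushes it open (under 3 N). Module enters with T-head along x until its round body sits on the deck (origin 26 below this point, T-head 6 under the deck); locked with T-head along y, turned either way
- slot2 (a point): centre of slot 2 at the deck's upper face, axes as the rack's. Slot 66 (x) x 34 (y), deck 8 thick. Copper dust flap, sprung shut, 10 below the upper face, hinged 49 to -x, swings down; the T-head pushes it open (under 3 N). Module enters with T-head along x until its round body sits on the deck (origin 26 below this point, T-head 6 under the deck); locked with T-head along y, turned either way
- slot3 (a point): centre of slot 3 at the deck's upper face, axes as the rack's. Slot 66 (x) x 34 (y), deck 8 thick. Copper dust flap, sprung shut, 10 below the upper face, hinged 49 to -x, swings down; the T-head pushes it open (under 3 N). Module enters with T-head along x until its round body sits on the deck (origin 26 below this point, T-head 6 under the deck); locked with T-head along y, turned either way
- start (a joint): start lever of the rack, rad: 0 = off (leaning to the rack's -x, towards the robot), 1.0 = on (thrown over to +x, the end stop). Stays where it is left; about 1 N at its ball moves it
- start_tip (a point): centre of the black ball, 26 diameter, at the tip of the start lever. The lever is 70 long from pivot to ball and turns about the rack's y; its pivot is at z 22 above the bench, at (0, -212) mm in the rack's frame, on a block 70 x 50 x 25 high; lever off: ball at x -34, on: x +34 in the rack's frame, z 83 (92 half way)
- reel: reel of solder wire standing upright on the rack deck, over the slots: 58 diameter, 62 high, white flanges, 0.35 kg. Origin: centre of its underside, z up
- tray: low black tray fixed on the bench, 126 x 126 outside, walls 4 thick and 22 high. Origin: under its centre
- tray_in (a point): centre of the tray's inner floor, 4 above the bench
- puck1: bystander, leave alone: finished round sensor, 72 mm across, 24 mm high, yellow lid, lying flat at the near left
- puck2: bystander, leave alone: small finished round sensor, 48 mm across, 22 mm high, lying between the modules and the tray
- puck3: bystander, leave alone: finished round sensor, 72 mm across, 24 mm high, beyond the modules
- puck4: bystander, leave alone: finished round sensor, 72 mm across, 24 mm high, beyond the modules
- lids: bystander, leave alone: yellow lid blank, 66 mm across, 20 mm high, near the robot
- tape: bystander, leave alone: orange roll of tape lying flat, 80 mm across, 24 mm high, beyond the tray
- flux: bystander, leave alone: small bottle standing, 44 mm across, 90 mm high, behind the rack
- driver: bystander, leave alone: screwdriver lying at the far left

How it is judged:
On the way, in this order (a step that is already met when the one before it is completed fails the run):
1. the reel stands in the tray and every module present is seated and locked in a slot (((x of module1 in the frame of slot1 between -0.021 and 0.021 m and y of module1 in the frame of slot1 between -0.008 and 0.008 m and z of module1 in the frame of slot1 between -0.03 and -0.022 m and angle between the x axis of module1 and the y axis of slot1, either way round below 0.26 rad) or (x of module1 in the frame of slot2 between -0.021 and 0.021 m and y of module1 in the frame of slot2 between -0.008 and 0.008 m and z of module1 in the frame of slot2 between -0.03 and -0.022 m and angle between the x axis of module1 and the y axis of slot2, either way round below 0.26 rad) or (x of module1 in the frame of slot3 between -0.021 and 0.021 m and y of module1 in the frame of slot3 between -0.008 and 0.008 m and z of module1 in the frame of slot3 between -0.03 and -0.022 m and angle between the x axis of module1 and the y axis of slot3, either way round below 0.26 rad)) and ((x of module2 in the frame of slot1 between -0.021 and 0.021 m and y of module2 in the frame of slot1 between -0.008 and 0.008 m and z of module2 in the frame of slot1 between -0.03 and -0.022 m and angle between the x axis of module2 and the y axis of slot1, either way round below 0.26 rad) or (x of module2 in the frame of slot2 between -0.021 and 0.021 m and y of module2 in the frame of slot2 between -0.008 and 0.008 m and z of module2 in the frame of slot2 between -0.03 and -0.022 m and angle between the x axis of module2 and the y axis of slot2, either way round below 0.26 rad) or (x of module2 in the frame of slot3 between -0.021 and 0.021 m and y of module2 in the frame of slot3 between -0.008 and 0.008 m and z of module2 in the frame of slot3 between -0.03 and -0.022 m and angle between the x axis of module2 and the y axis of slot3, either way round below 0.26 rad)) and ((x of module3 in the frame of slot1 between -0.021 and 0.021 m and y of module3 in the frame of slot1 between -0.008 and 0.008 m and z of module3 in the frame of slot1 between -0.03 and -0.022 m and angle between the x axis of module3 and the y axis of slot1, either way round below 0.26 rad) or (x of module3 in the frame of slot2 between -0.021 and 0.021 m and y of module3 in the frame of slot2 between -0.008 and 0.008 m and z of module3 in the frame of slot2 between -0.03 and -0.022 m and angle between the x axis of module3 and the y axis of slot2, either way round below 0.26 rad) or (x of module3 in the frame of slot3 between -0.021 and 0.021 m and y of module3 in the frame of slot3 between -0.008 and 0.008 m and z of module3 in the frame of slot3 between -0.03 and -0.022 m and angle between the x axis of module3 and the y axis of slot3, either way round below 0.26 rad)) and x of reel in the frame of tray_in between -0.04 and 0.04 m and y of reel in the frame of tray_in between -0.04 and 0.04 m and z of reel in the frame of tray_in between -0.005 and 0.007 m and angle between reel's own z axis and vertical below 0.12 rad), for 0.3 s.
2. the start lever is thrown to on (value of joint start above 0.85 rad), for 0.2 s.
At the end, for the whole second after the job is handed in: Every module present is seated in a slot (origin 26 mm below the deck, within 4 mm; within 21 mm along and 8 mm across the slot's centre) with its T-head across the slot within 15 degrees; the reel stands upright on the tray's floor; the start lever reads over 0.85 rad (all of step 1 and value of joint start above 0.85 rad); the robot touches nothing.
It fails at once if a bystander is moved by more than 60 mm (distance of any of puck1, puck2, puck3, puck4, lids, tape, flux, driver from where it was at the start of the episode above 0.06 m).
Of module1, module2, module3 only 2 to 3 are there at a start; the rules pass over those that are not, and their reading is None.
At some moment in a run one of reel, module1, module2, module3 may be knocked a few centimetres aside while the robot is not near it.
It also fails if it takes over 210 s, if anything falls off the work surface, if the arm or the gripper's body presses on something with over 40 N, if the wrist force passes 120 N, or if a joint passes its speed limit or range.

## Working session

There is one attempt and no reset: what is moved stays moved. The work goes in short steps, Python scripts to look and compute and a tool call to move; the robot and the scene stay as the last step left them, time stands still between calls to the robot, and variables do not carry over. Pictures are saved under pics/ and viewed, at most 14 in all, crops included, and the job is handed in when it is done.

Besides the shell and the picture viewer there is one more tool, called after "Call:" by a JSON object that holds its "fn" and its "kwargs", one argument or row to a line. step_arm: Moves the arm, as the interface text tells. Scaled input: -1 to 1 covers 500 mm each way for a shift and 30 degrees each way for a turn. Its arguments: {"type":"object","properties":{"series":{"type":"array","items":{"type":"object","properties":{"grip":{"type":"number"},"x":{"type":"number","minimum":-1,"maximum":1},"y":{"type":"number","minimum":-1,"maximum":1},"z":{"type":"number","minimum":-1,"maximum":1},"ax":{"type":"number","minimum":-1,"maximum":1},"ay":{"type":"number","minimum":-1,"maximum":1},"az":{"type":"number","minimum":-1,"maximum":1}}}},"force":{"type":"number"}},"required":["series"]}

```bash
mkdir -p pics; ls; cat > h.py <<'E'
import numpy as np, cv2
from workcell import bot, imaging
from scipy.spatial.transform import Rotation as Ro
def shot(name, fn=None):
    c=imaging.read_camera(name)
    if fn: cv2.imwrite('pics/'+fn, cv2.cvtColor(c['img'],cv2.COLOR_RGB2BGR))
    return c
def cast(c,u,v,z):
    "pixel -> world point on the plane z"
    K=np.array([[c['fx'],0,c['cx']],[0,c['fy'],c['cy']],[0,0,1.]])
    p=cv2.undistortPoints(np.array([[[u,v]]],float),K,np.array([c['k1'],0,0,0,0.]))[0,0]
    p=np.array([c['cx'],c['cy']]) *0+p
    # refine (model: drawn = ray*(1+k1 r^2))
    d=np.array([(u-c['cx'])/c['fx'],(v-c['cy'])/c['fy']]); s=d.copy()
    for _ in range(20): s=d/(1+c['k1']*(s@s))
    R=np.array(c['R']);t=np.array(c['t']); o=-R.T@t; w=R.T@np.array([s[0],s[1],1])
    return o+w*(z-o[2])/w[2]
def proj(c,X):
    x=np.array(c['R'])@np.array(X,float)+np.array(c['t']); s=x[:2]/x[2]; s=s*(1+c['k1']*(s@s))
    return s[0]*c['fx']+c['cx'], s[1]*c['fy']+c['cy']
def tool(dw):
    "world shift -> tool axes, in move units (1=500mm)"
    s=bot.read_state(); return Ro.from_rotvec(s['tcp_rot']).inv().apply(dw)/0.5
E
sed -i '/K=np/d;/p=cv2/d;/p=np.array(\[c/d' h.py
python3 - <<'E'
from h import *
for n in('scene','side','wrist'):
    c=shot(n,n+'0.png'); R=np.array(c['R']); print(n,np.round(-R.T@np.array(c['t']),3),np.round(R[2],2),c['fx'],c['k1'])
s=bot.read_state(); print(s['time'],s['tool_pos'],Ro.from_rotvec(s['tcp_rot']).as_matrix().round(3),s['width'],s['wrist_force'])
a=[cv2.imread(f'pics/{n}0.png') for n in('scene','side')]
E
```

```text
pics
scene [ 1.042 -0.838  0.902] [-0.37  0.69 -0.62] 490.906458629218 -0.15930833381582737
side [0.387 1.043 0.832] [ 0.14 -0.79 -0.59] 449.75238970084314 0.04114865645702494
wrist [0.674 0.07  0.372] [-0.   -0.28 -0.96] 347.29829363265213 0.009758691900914976
0.15 [6.74343521e-01 3.04009102e-05 1.92704851e-01] [[ 0.     1.    -0.002]
 [ 1.    -0.     0.   ]
 [ 0.    -0.002 -1.   ]] 0.99818867090244 [ 0.07283277 -0.18096315  0.00433777]
```

View pics/scene0.png

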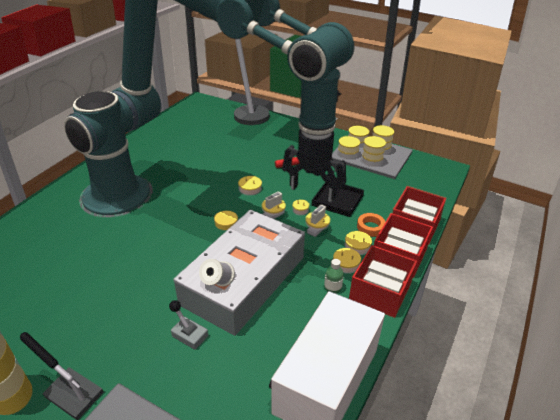

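View pics/side0.png

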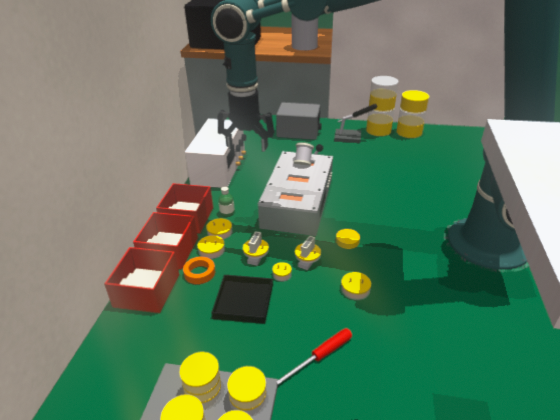

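Scene: two modules at (273,206) and (318,219), reel on the -y slot at (215,272), tray at (338,197), lever ball at (174,306). Side: modules at (308,252) and (256,248), tray at (244,298), free slots at (298,178) and (290,196).

```bash
python3 - <<'E'
import cv2
a=cv2.imread('pics/scene0.png')[165:345,165:370]; cv2.imwrite('pics/a.png',cv2.resize(a,None,fx=3.3,fy=3.3,interpolation=cv2.INTER_CUBIC))
a=cv2.imread('pics/side0.png')[140:325,200:370]; cv2.imwrite('pics/b.png',cv2.resize(a,None,fx=3.2,fy=3.2,interpolation=cv2.INTER_CUBIC))
E
```

```text
(no output)
```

View pics/a.png

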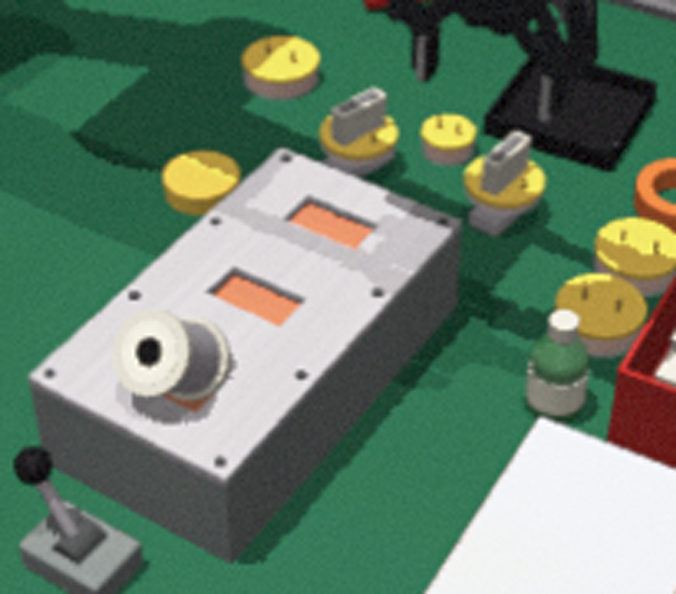

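View pics/b.png

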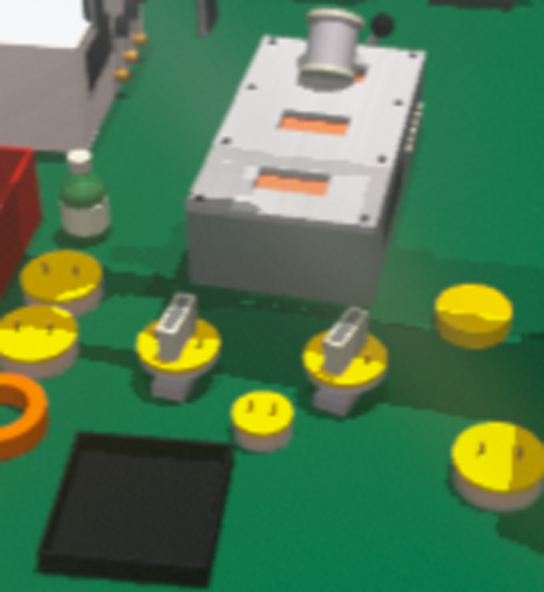

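```bash
python3 - <<'E'
from h import *
a=shot('scene');b=shot('side')
A=lambda u,v,z:cast(a,u/3.3+165-.35,v/3.3+165-.35,z)[:2]
B=lambda u,v,z:cast(b,u/3.2+200-.35,v/3.2+140-.35,z)[:2]
np.set_printoptions(precision=4,suppress=True)
ca=np.array([A(*p,.09) for p in[(283,150),(461,222),(230,480),(30,378)]]);cb=np.array([B(*p,.09) for p in[(372,222),(190,208),(265,37),(427,50)]])
for c in(ca,cb):
    print(c, c.mean(0)); d=(c[0]+c[1]-c[2]-c[3]); print('rackyaw',np.degrees(np.arctan2(-d[0],d[1])))
print('m',A(361,103,.07),A(508,148,.07)); 
print('mb',B(181,311,.07),B(344,327,.07))
# yellow lids centroid at z=.038
print('lids',A(360,133,.038),A(505,182,.038),B(178,343,.038),B(345,357,.038))
t=np.array([B(*p,.022) for p in[(78,433),(233,448),(210,585),(38,572)]]);print(t,t.mean(0))
print('reel top', A(150,352,.152),B(335,18,.152), 'ball',A(33,466,.083),B(381,25,.083))
E
```

```text
[[ 0.479   0.0415]
 [ 0.6458  0.0323]
 [ 0.6314 -0.274 ]
 [ 0.4606 -0.2661]] [ 0.5542 -0.1166]
rackyaw -3.053515999555843
[[ 0.4779  0.0333]
 [ 0.6394  0.0362]
 [ 0.6261 -0.2791]
 [ 0.4549 -0.2754]] [ 0.5496 -0.1213]
rackyaw -3.325912987723701
m [0.4891 0.1533] [0.6275 0.159 ]
mb [0.6227 0.1532] [0.487  0.1531]
lids [0.489  0.1522] [0.6295 0.1534] [0.6261 0.1571] [0.4856 0.1535]
[[0.6859 0.2572]
 [0.561  0.2548]
 [0.5518 0.3897]
 [0.6758 0.397 ]] [0.6186 0.3247]
reel top [ 0.5585 -0.2516] [ 0.5441 -0.2164] ball [ 0.5079 -0.3247] [ 0.5089 -0.3353]
```

Call:
{"fn": "step_arm", "kwargs": {
  "series": [
    {"x": -0.08, "y": -0.05, "z": -0.05, "grip": -1},
    {"x": -0.16, "y": -0.1, "z": -0.1},
    {"x": -0.24, "y": -0.15, "z": -0.16},
    {"x": -0.32, "y": -0.2, "z": -0.21},
    {"x": -0.36, "y": -0.25, "z": -0.21},
    {"x": -0.36, "y": -0.25, "z": -0.21},
    {"x": -0.36, "y": -0.25, "z": -0.21}
  ]
}}

```text
validation failed for argument at $.se...
```

```bash
python3 - <<'E'
from h import *
w=shot('wrist','w1.png')['img'];a=shot('scene')['img'][250:320,180:270];b=shot('side')['img'][130:200,260:350]
r=cv2.resize
W=np.vstack([r(w,(560,420)),np.hstack([r(a,(280,180)),r(b,(280,180))])])
cv2.imwrite('pics/c.png',W[...,::-1])
E
```

```text
(no output)
```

View pics/c.png

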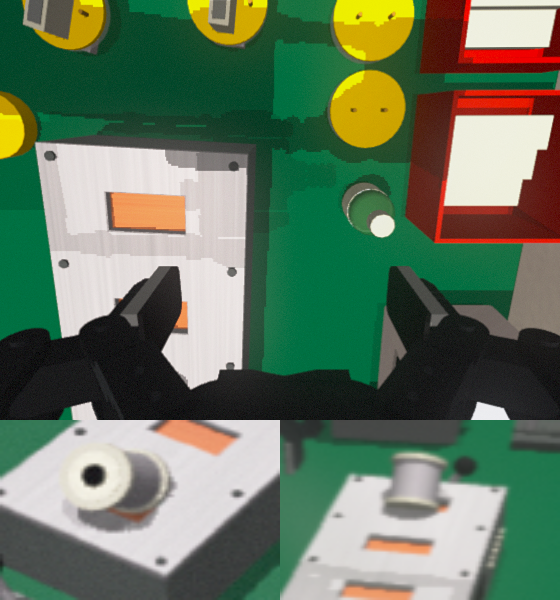

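Wrist view: rack's +y end with slot 1 at (147,212); the reel itself is out of sight. Insets suggest the reel lies on its side, hole facing the scene camera. The move was refused, so I'll send it again with complete rows.

Call:
{"fn": "step_arm", "kwargs": {
  "series": [
    {"x": -0.08, "y": -0.05, "z": -0.05, "ax": 0, "ay": 0, "az": 0, "grip": -1},
    {"x": -0.16, "y": -0.1, "z": -0.1, "ax": 0, "ay": 0, "az": 0, "grip": -1},
    {"x": -0.24, "y": -0.15, "z": -0.16, "ax": 0, "ay": 0, "az": 0, "grip": -1},
    {"x": -0.32, "y": -0.2, "z": -0.21, "ax": 0, "ay": 0, "az": 0, "grip": -1},
    {"x": -0.36, "y": -0.25, "z": -0.21, "ax": 0, "ay": 0, "az": 0, "grip": -1},
    {"x": -0.36, "y": -0.25, "z": -0.21, "ax": 0, "ay": 0, "az": 0, "grip": -1},
    {"x": -0.36, "y": -0.25, "z": -0.21, "ax": 0, "ay": 0, "az": 0, "grip": -1}
  ]
}}

```text
time: 1.1
tool_pos: [0.5497, -0.1808, 0.2995]
tcp_rot: [2.223, 2.218, 0.002]
wrist_force: [0.0, -0.5, -0.3]
width: 0.996
grip_force: 0.0
```

```bash
python3 - <<'E'
from h import *
shot('wrist','w2.png')
s=bot.read_state();print(s['time'],s['tool_pos'])
E
```

```text
1.15 [ 0.55001462 -0.17987091  0.29873601]
```

View pics/w2.png

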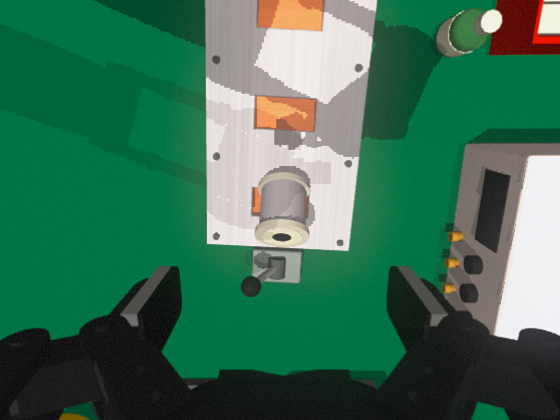

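```bash
python3 - <<'E'
from h import *
np.set_printoptions(precision=4,suppress=True)
a=shot('scene');b=shot('side');w=shot('wrist')
def ray(c,u,v):
    p,q=cast(c,u,v,0),cast(c,u,v,.3); return p,(q-p)/np.linalg.norm(q-p)
def tri(*rs):
    M=sum(np.eye(3)-np.outer(d,d) for p,d in rs); v=sum((np.eye(3)-np.outer(d,d))@p for p,d in rs)
    X=np.linalg.solve(M,v); return X,[np.linalg.norm(np.cross(X-p,d)) for p,d in rs]
print('hole',tri(ray(a,210.1,271.3),ray(w,282,237)))
for z in(.09,.12,.152): print(z,cast(w,282,237,z),cast(w,284,185,z), cast(a,210.1,271.3,z))
dk=[(207,244),(349,250)]
print([cast(w,*p,.09) for p in dk])
print('slots',[cast(w,*p,.08) for p in[(285,113),(290,12)]], 'screws',[cast(w,*p,.09) for p in[(216,60),(216,156),(216,236),(359,68),(348,163),(340,242)]])
print('ball',tri(ray(a,33/3.3+164.65,466/3.3+164.65),ray(w,251,287),ray(b,381/3.2+199.65,25/3.2+139.65)))
E
```

```text
hole (array([ 0.5476, -0.2379,  0.1346]), [np.float64(0.00031405866849214535), np.float64(0.00031405866849207716)])
0.09 [ 0.5476 -0.2544  0.09  ] [ 0.5499 -0.1914  0.09  ] [ 0.5185 -0.203   0.09  ]
0.12 [ 0.5478 -0.2432  0.12  ] [ 0.5499 -0.185   0.12  ] [ 0.5379 -0.2265  0.12  ]
0.152 [ 0.548  -0.2312  0.152 ] [ 0.5499 -0.1782  0.152 ] [ 0.5585 -0.2515  0.152 ]
[array([ 0.4579, -0.2635,  0.09  ]), array([ 0.6281, -0.2709,  0.09  ])]
slots [array([ 0.5509, -0.1125,  0.08  ]), array([ 0.5558, -0.0133,  0.08  ])] screws [array([ 0.4795, -0.0599,  0.09  ]), array([ 0.4742, -0.1586,  0.09  ]), array([ 0.4692, -0.2533,  0.09  ]), array([ 0.6276, -0.0675,  0.09  ]), array([ 0.6214, -0.1662,  0.09  ]), array([ 0.6168, -0.2606,  0.09  ])]
ball (array([ 0.5086, -0.3252,  0.0859]), [np.float64(0.0013436106212824676), np.float64(0.0021740677663129203), np.float64(0.002292529321834489)])
```

The reel leans about 45° towards -y with its lower rim in slot 3 (top flange centre (282,237) in the wrist view). I'll grip it along its own axis with a tilted tool.

Call:
{"fn": "step_arm", "kwargs": {
  "series": [
    {"x": -0.05, "y": 0, "z": 0.01, "ax": 0, "ay": 0.28, "az": 0, "grip": -1},
    {"x": -0.1, "y": 0, "z": 0.02, "ax": 0, "ay": 0.56, "az": 0, "grip": -1},
    {"x": -0.15, "y": 0, "z": 0.03, "ax": 0, "ay": 0.84, "az": 0, "grip": -1},
    {"x": -0.18, "y": -0.004, "z": 0.06, "ax": 0, "ay": 1, "az": 0, "grip": -1},
    {"x": -0.18, "y": -0.004, "z": 0.06, "ax": 0, "ay": 1, "az": 0, "grip": -1},
    {"x": -0.18, "y": -0.004, "z": 0.06, "ax": 0, "ay": 1, "az": 0, "grip": -1}
  ]
}}

```text
time: 1.9
tool_pos: [0.548, -0.2697, 0.2663]
tcp_rot: [-1.925, -1.923, -0.515]
wrist_force: [-0.2, 0.1, 1.3]
width: 1.004
grip_force: 0.0
```

Call:
{"fn": "step_arm", "kwargs": {
  "series": [
    {"x": 0, "y": 0, "z": 0, "ax": 0, "ay": 0.25, "az": 0, "grip": -1},
    {"x": 0, "y": 0, "z": 0, "ax": 0, "ay": 0.43, "az": 0, "grip": -1},
    {"x": 0, "y": 0, "z": 0, "ax": 0, "ay": 0.43, "az": 0, "grip": -1},
    {"x": 0, "y": 0, "z": 0, "ax": 0, "ay": 0.43, "az": 0, "grip": -1}
  ]
}}

```text
time: 2.3
tool_pos: [0.5487, -0.2687, 0.2694]
tcp_rot: [-1.783, -1.787, -0.699]
wrist_force: [-0.2, -0.4, -0.1]
width: 1.0
grip_force: 0.0
```

```bash
python3 - <<'E'
from h import *
w=shot('wrist','w3.png')
s=bot.read_state();print(s['time'],s['tool_pos'],Ro.from_rotvec(s['tcp_rot']).as_matrix().round(3))
f=np.array([.548,-.210,.105]); print('to final, tool units',tool(f-s['tool_pos']))
E
```

```text
2.35 [ 0.54889056 -0.26863057  0.27029363] [[-0.003  1.    -0.   ]
 [ 0.735  0.002  0.678]
 [ 0.678  0.002 -0.735]]
to final, tool units [-0.13810354 -0.00208749  0.32243501]
```

View pics/w3.png

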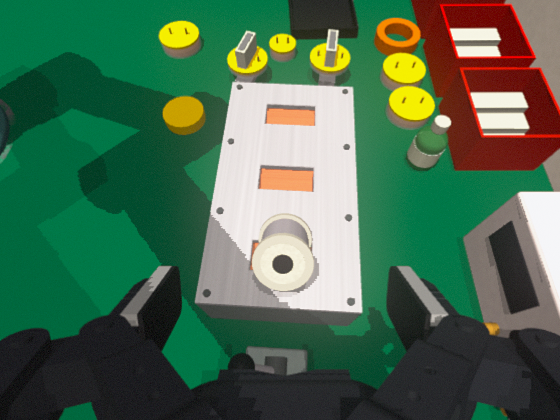

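Wrist: reel's top face hole at (283,264), face ellipse about 62 x 55, bottom flange behind at (286,235): leaning, as thought.

```bash
python3 - <<'E'
from h import *
np.set_printoptions(precision=4,suppress=True)
w=shot('wrist');c=-np.array(w['R']).T@np.array(w['t']);print('cam',c)
print('proj old hole est',proj(w,[.5476,-.2379,.1346]))
for th in (35,43,50,60):
    n=np.array([0.0,-np.sin(np.radians(th)),np.cos(np.radians(th))]);top=np.array([.5476,-.2379,.1346]);bot_=top-.062*n
    v=c-top;v/=np.linalg.norm(v); print(th,'aspect',v@n,'bottom centre px',proj(w,bot_),'bottom upper rim', proj(w,bot_+.029*np.array([0,np.cos(np.radians(th)),np.sin(np.radians(th))])))
E
```

```text
cam [ 0.5485 -0.3392  0.4499]
proj old hole est (np.float64(282.726790594695), np.float64(263.44989341199545))
35 aspect 0.9553536819590164 bottom centre px (np.float64(282.914726313665), np.float64(246.8730280093057)) bottom upper rim (np.float64(282.97349720402025), np.float64(221.35311191217858))
43 aspect 0.9049371090576269 bottom centre px (np.float64(282.9305689152277), np.float64(239.4617589098318)) bottom upper rim (np.float64(282.97940700314575), np.float64(214.57726732032816))
50 aspect 0.8463318823218086 bottom centre px (np.float64(282.94182291382276), np.float64(233.2242745435003)) bottom upper rim (np.float64(282.98119933068), np.float64(209.14305862849514))
60 aspect 0.7409805680530027 bottom centre px (np.float64(282.95338573651384), np.float64(224.83017368653935)) bottom upper rim (np.float64(282.97794344109093), np.float64(202.3329464682827))
```

Call:
{"fn": "step_arm", "kwargs": {
  "series": [
    {"x": -0.07, "y": 0, "z": 0, "ax": 0, "ay": 0, "az": 0, "grip": -1},
    {"x": -0.138, "y": -0.002, "z": 0.04, "ax": 0, "ay": 0, "az": 0, "grip": -1},
    {"x": -0.138, "y": -0.002, "z": 0.12, "ax": 0, "ay": 0, "az": 0, "grip": -1},
    {"x": -0.138, "y": -0.002, "z": 0.18, "ax": 0, "ay": 0, "az": 0, "grip": -1},
    {"x": -0.138, "y": -0.002, "z": 0.23, "ax": 0, "ay": 0, "az": 0, "grip": -1},
    {"x": -0.138, "y": -0.002, "z": 0.28, "ax": 0, "ay": 0, "az": 0, "grip": -1},
    {"x": -0.138, "y": -0.002, "z": 0.32, "ax": 0, "ay": 0, "az": 0, "grip": -1},
    {"x": -0.138, "y": -0.002, "z": 0.32, "ax": 0, "ay": 0, "az": 0, "grip": -1},
    {"x": -0.138, "y": -0.002, "z": 0.32, "ax": 0, "ay": 0, "az": 0, "grip": -1}
  ]
}}

```text
time: 3.3
tool_pos: [0.5477, -0.2112, 0.1062]
tcp_rot: [-1.783, -1.788, -0.7]
wrist_force: [-0.5, 0.4, 0.7]
width: 0.998
grip_force: 0.0
```

Call:
{"fn": "step_arm", "kwargs": {
  "series": [
    {"x": 0, "y": 0, "z": 0, "ax": 0, "ay": 0, "az": 0, "grip": 1},
    {"x": 0, "y": 0, "z": 0, "ax": 0, "ay": 0, "az": 0, "grip": 1},
    {"x": 0, "y": 0, "z": 0, "ax": 0, "ay": 0, "az": 0, "grip": 1},
    {"x": 0, "y": 0, "z": 0, "ax": 0, "ay": 0, "az": 0, "grip": 1},
    {"x": 0, "y": 0, "z": 0, "ax": 0, "ay": 0, "az": 0, "grip": 1},
    {"x": 0, "y": 0, "z": 0, "ax": 0, "ay": 0, "az": 0, "grip": 1},
    {"x": 0, "y": 0, "z": 0, "ax": 0, "ay": 0, "az": 0, "grip": 1},
    {"x": 0, "y": 0, "z": 0, "ax": 0, "ay": 0, "az": 0, "grip": 1}
  ],
  "force": 50
}}

```text
time: 4.1
tool_pos: [0.5509, -0.2154, 0.1077]
tcp_rot: [-1.791, -1.79, -0.707]
wrist_force: [3.8, -7.0, 7.0]
width: -0.001
grip_force: 4.7
```

```bash
python3 - <<'E'
from h import *
shot('wrist','w4.png')
s=bot.read_state();print(s['time'],s['tool_pos'],s['width'],s['grip_force'],s['wrist_force'])
E
```

```text
4.15 [ 0.55091286 -0.21538481  0.10763292] 0.002659832189722165 4.649482024345772 [ 4.85541222 -6.34751224  6.67839048]
```

```bash
python3 - <<'E'
from h import *
a=shot('scene')['img'];b=shot('side')['img'];w=shot('wrist')['img']
r=cv2.resize
W=np.hstack([r(w,(400,300)),r(a[200:350,150:330],(360,300))])
W=np.vstack([W,np.hstack([r(b[110:240,230:390],(369,300)),np.zeros((300,391,3),np.uint8)])])
cv2.imwrite('pics/d.png',W[...,::-1])
E
```

```text
(no output)
```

View pics/d.png

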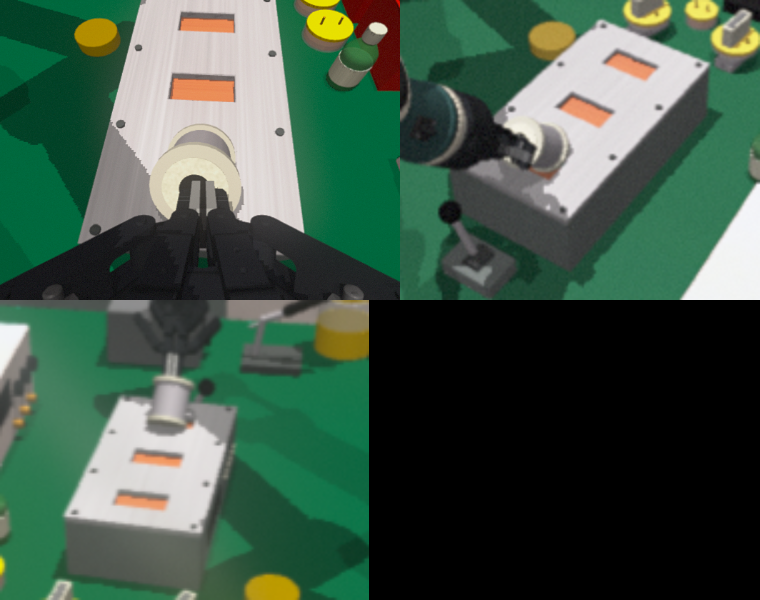

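The fingers shut in front of the reel's face (wrist inset (200,183), scene inset (530,145)): it was squeezed out ahead of the fingers. Measuring where it is now.

```bash
python3 - <<'E'
from h import *
np.set_printoptions(precision=4,suppress=True)
w=shot('wrist');a=shot('scene');c=-np.array(w['R']).T@np.array(w['t']);print('cam',c)
s=bot.read_state();print('tcp',s['tool_pos'],'px',proj(w,s['tool_pos']),proj(a,s['tool_pos']))
print('old hole px',proj(w,[.5476,-.2379,.1346]),proj(a,[.5476,-.2379,.1346]))
i=w['img'][160:330,160:400];j=a['img'][235:305,190:260]
cv2.imwrite('pics/e.png',np.hstack([cv2.resize(i,(480,340)),cv2.resize(j,(320,340))])[...,::-1])
E
```

```text
cam [ 0.5488 -0.2855  0.2874]
tcp [ 0.5509 -0.2154  0.1076] px (np.float64(284.4223978894039), np.float64(240.99460405027227)) (np.float64(218.07885441982552), np.float64(274.18398016164804))
old hole px (np.float64(277.9955546750621), np.float64(265.70073071471154)) (np.float64(210.22367218390886), np.float64(271.34344576537796))
```

View pics/e.png

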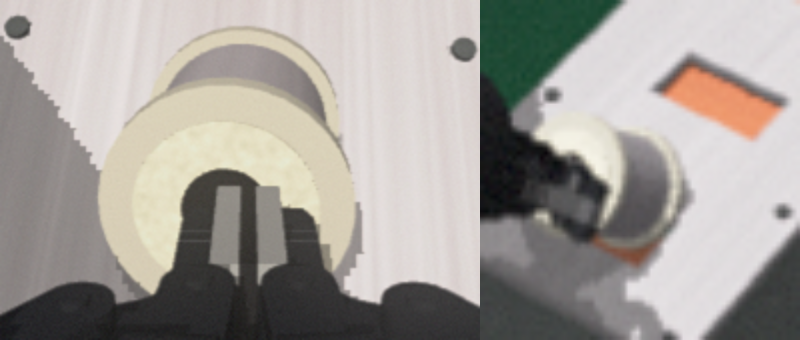

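Call:
{"fn": "step_arm", "kwargs": {
  "series": [
    {"x": 0, "y": 0, "z": -0.03, "ax": 0, "ay": 0, "az": 0, "grip": 1},
    {"x": 0, "y": 0, "z": -0.07, "ax": 0, "ay": 0, "az": 0, "grip": 1},
    {"x": 0, "y": 0, "z": -0.12, "ax": 0, "ay": 0, "az": 0, "grip": 1},
    {"x": 0, "y": 0, "z": -0.16, "ax": 0, "ay": 0, "az": 0, "grip": 0.4},
    {"x": 0, "y": 0, "z": -0.16, "ax": 0, "ay": 0, "az": 0, "grip": -1},
    {"x": 0, "y": 0, "z": -0.16, "ax": 0, "ay": 0, "az": 0, "grip": -1}
  ]
}}

```text
time: 5.0
tool_pos: [0.5468, -0.2666, 0.1632]
tcp_rot: [-1.785, -1.784, -0.701]
wrist_force: [-0.1, 0.5, -0.9]
width: 0.503
grip_force: 0.0
```

```bash
python3 - <<'E'
from h import *
w=shot('wrist');a=shot('scene');b=shot('side')
s=bot.read_state();print(s['tool_pos'],s['width'],s['wrist_force'],proj(w,[.5476,-.2379,.1346]))
W=np.hstack([cv2.resize(w['img'],(480,360)),cv2.resize(a['img'][235:305,190:260],(300,360))])
cv2.imwrite('pics/f.png',W[...,::-1])
E
```

```text
[ 0.54630786 -0.26501219  0.1621087 ] 0.7632566509173571 [-0.70983566  0.454535   -0.40279921] (np.float64(285.4806935596622), np.float64(216.54940329886045))
```

View pics/f.png

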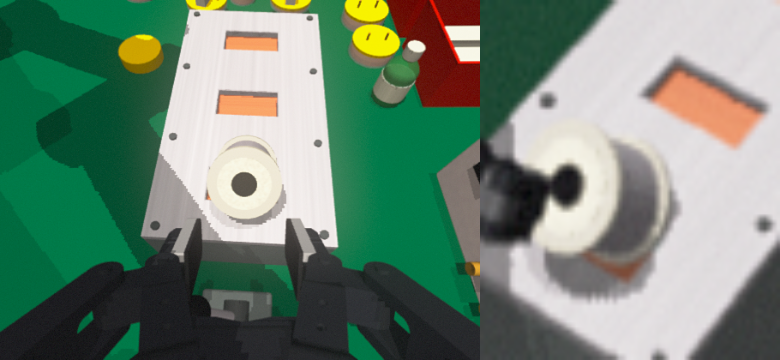

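Reel unmoved (hole (285,215) wrist, predicted (285,217)). I'll go in again and close in stages, looking at the fingers part-way.

Call:
{"fn": "step_arm", "kwargs": {
  "series": [
    {"x": 0, "y": 0, "z": 0, "ax": 0, "ay": 0, "az": 0, "grip": -1},
    {"x": 0, "y": 0, "z": 0.05, "ax": 0, "ay": 0, "az": 0, "grip": -1},
    {"x": 0, "y": 0, "z": 0.1, "ax": 0, "ay": 0, "az": 0, "grip": -1},
    {"x": 0, "y": 0, "z": 0.15, "ax": 0, "ay": 0, "az": 0, "grip": -1},
    {"x": 0, "y": 0, "z": 0.15, "ax": 0, "ay": 0, "az": 0, "grip": -1},
    {"x": 0, "y": 0, "z": 0.15, "ax": 0, "ay": 0, "az": 0, "grip": -0.5},
    {"x": 0, "y": 0, "z": 0.15, "ax": 0, "ay": 0, "az": 0, "grip": -0.2},
    {"x": 0, "y": 0, "z": 0.15, "ax": 0, "ay": 0, "az": 0, "grip": -0.2},
    {"x": 0, "y": 0, "z": 0.15, "ax": 0, "ay": 0, "az": 0, "grip": -0.2}
  ],
  "force": 20
}}

```text
time: 6.05
tool_pos: [0.5475, -0.2161, 0.1091]
tcp_rot: [-1.785, -1.785, -0.702]
wrist_force: [-0.3, -0.0, 0.4]
width: 0.597
grip_force: 0.0
```

```bash
python3 - <<'E'
from h import *
w=shot('wrist');a=shot('scene');b=shot('side')
s=bot.read_state();print(s['tool_pos'],s['width'],s['grip_force'],s['wrist_force'],proj(w,[.5476,-.2379,.1346]))
W=np.hstack([cv2.resize(w['img'],(480,360)),cv2.resize(a['img'][235:305,190:260],(300,360))])
cv2.imwrite('pics/g.png',W[...,::-1])
E
```

```text
[ 0.54720342 -0.21557649  0.10863557] 0.6008815602774242 0.0 [-0.313861    0.37224942  1.17462126] (np.float64(284.76400303644334), np.float64(264.7503243999274))
```

View pics/g.png

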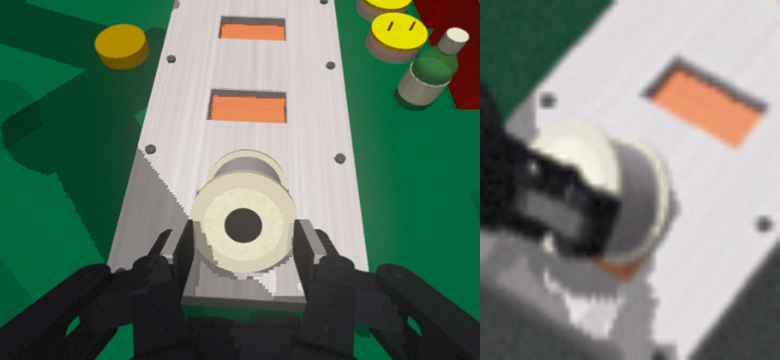

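```bash
python3 - <<'E'
from h import *
np.set_printoptions(precision=4,suppress=True)
w=shot('wrist');a=shot('scene');b=shot('side');s=bot.read_state();M=Ro.from_rotvec(s['tcp_rot']).as_matrix();T=np.array(s['tool_pos'])
for d in(0,.008,.02,.03,.04):
  for l in(-.011,.011):
    P=T+M@[l,.0255+.004,-d]; print(d,l,np.round(proj(w,P)),np.round(proj(a,P)),np.round(proj(b,P)))
c=-np.array(w['R']).T@np.array(w['t']); print('cam in tool',M.T@(c-T), 'axis',M.T@np.array(w['R'])[2])
k=.62
W=np.hstack([cv2.resize(a['img'][235:305,180:250],(400,400),interpolation=2),cv2.resize(b['img'][100:180,260:340],(400,400),interpolation=2)])
cv2.imwrite('pics/i.png',W[...,::-1])
E
```

```text
0 -0.011 [337. 259.] [226. 283.] [295. 158.]
0 0.011 [338. 222.] [229. 273.] [294. 156.]
0.008 -0.011 [339. 265.] [224. 282.] [295. 155.]
0.008 0.011 [341. 226.] [228. 273.] [294. 154.]
0.02 -0.011 [342. 275.] [222. 282.] [295. 152.]
0.02 0.011 [344. 234.] [226. 273.] [294. 150.]
0.03 -0.011 [346. 285.] [220. 281.] [295. 149.]
0.03 0.011 [348. 242.] [224. 272.] [295. 147.]
0.04 -0.011 [349. 295.] [218. 281.] [296. 146.]
0.04 0.011 [352. 250.] [222. 272.] [295. 144.]
cam in tool [ 0.07   -0.0002 -0.1803] axis [-0.2773 -0.0002  0.9608]
```

View pics/i.png

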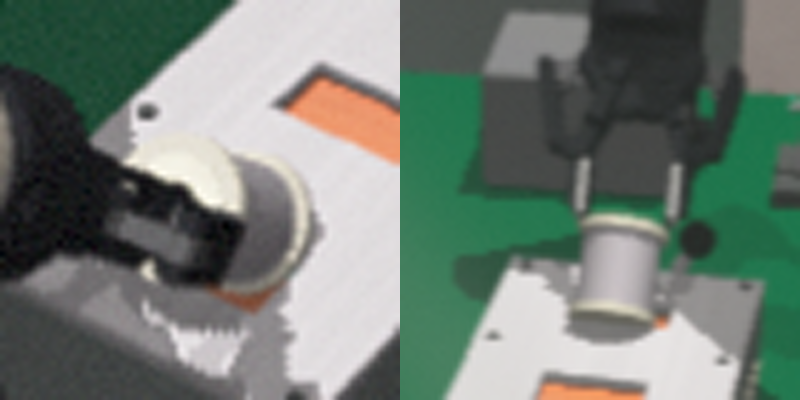

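The side view settles it: fingertips at (296,143) px are only level with the top flange. The real tips sit about 37 mm behind the reported TCP. I'll open, advance 36 mm more, then close.

Call:
{"fn": "step_arm", "kwargs": {
  "series": [
    {"x": 0, "y": 0, "z": -0.02, "ax": 0, "ay": 0, "az": 0, "grip": -1},
    {"x": 0, "y": 0, "z": -0.02, "ax": 0, "ay": 0, "az": 0, "grip": -1},
    {"x": 0, "y": 0, "z": -0.02, "ax": 0, "ay": 0, "az": 0, "grip": -1},
    {"x": 0, "y": 0, "z": -0.02, "ax": 0, "ay": 0, "az": 0, "grip": -1},
    {"x": 0, "y": 0, "z": 0.02, "ax": 0, "ay": 0, "az": 0, "grip": -1},
    {"x": 0, "y": 0, "z": 0.05, "ax": 0, "ay": 0, "az": 0, "grip": -1},
    {"x": 0, "y": 0, "z": 0.072, "ax": 0, "ay": 0, "az": 0, "grip": -1},
    {"x": 0, "y": 0, "z": 0.072, "ax": 0, "ay": 0, "az": 0, "grip": -1}
  ]
}}

```text
time: 7.15
tool_pos: [0.5457, -0.1884, 0.0803]
tcp_rot: [-1.781, -1.781, -0.699]
wrist_force: [-0.4, 0.4, 0.5]
width: 0.997
grip_force: 0.0
```

Call:
{"fn": "step_arm", "kwargs": {
  "series": [
    {"x": 0, "y": 0, "z": 0, "ax": 0, "ay": 0, "az": 0, "grip": 1},
    {"x": 0, "y": 0, "z": 0, "ax": 0, "ay": 0, "az": 0, "grip": 1},
    {"x": 0, "y": 0, "z": 0, "ax": 0, "ay": 0, "az": 0, "grip": 1},
    {"x": 0, "y": 0, "z": 0, "ax": 0, "ay": 0, "az": 0, "grip": 1},
    {"x": 0, "y": 0, "z": 0, "ax": 0, "ay": 0, "az": 0, "grip": 1},
    {"x": 0, "y": 0, "z": 0, "ax": 0, "ay": 0, "az": 0, "grip": 1}
  ],
  "force": 60
}}

```text
time: 7.75
tool_pos: [0.5478, -0.1914, 0.0828]
tcp_rot: [-1.785, -1.785, -0.702]
wrist_force: [0.8, -3.4, 4.3]
width: 0.661
grip_force: 64.0
```

Call:
{"fn": "step_arm", "kwargs": {
  "series": [
    {"x": 0, "y": 0, "z": -0.03, "ax": 0, "ay": 0, "az": 0, "grip": 1},
    {"x": 0, "y": 0, "z": -0.08, "ax": 0, "ay": 0, "az": 0, "grip": 1},
    {"x": 0, "y": 0, "z": -0.14, "ax": 0, "ay": 0, "az": 0, "grip": 1},
    {"x": 0.04, "y": 0, "z": -0.2, "ax": 0, "ay": -0.2, "az": 0, "grip": 1},
    {"x": 0.1, "y": 0, "z": -0.25, "ax": 0, "ay": -0.45, "az": 0, "grip": 1},
    {"x": 0.15, "y": 0, "z": -0.28, "ax": 0, "ay": -0.7, "az": 0, "grip": 1},
    {"x": 0.2, "y": 0, "z": -0.3, "ax": 0, "ay": -0.95, "az": 0, "grip": 1},
    {"x": 0.25, "y": 0, "z": -0.3, "ax": 0, "ay": -1, "az": 0, "grip": 1},
    {"x": 0.3, "y": 0, "z": -0.3, "ax": 0, "ay": -1, "az": 0, "grip": 1},
    {"x": 0.3, "y": 0, "z": -0.3, "ax": 0, "ay": -1, "az": 0, "grip": 1}
  ]
}}

```text
time: 8.75
tool_pos: [0.5475, -0.1809, 0.2973]
tcp_rot: [-2.101, -2.108, -0.24]
wrist_force: [0.2, -0.2, -3.1]
width: 0.667
grip_force: 64.1
```

Call:
{"fn": "step_arm", "kwargs": {
  "series": [
    {"x": 0, "y": 0, "z": 0, "ax": 0, "ay": -0.25, "az": 0, "grip": 1},
    {"x": 0, "y": 0, "z": 0, "ax": 0, "ay": -0.43, "az": 0, "grip": 1},
    {"x": 0, "y": 0, "z": 0, "ax": 0, "ay": -0.43, "az": 0, "grip": 1},
    {"x": 0, "y": 0, "z": 0, "ax": 0, "ay": -0.43, "az": 0, "grip": 1}
  ]
}}

```text
time: 9.15
tool_pos: [0.5462, -0.1826, 0.2924]
tcp_rot: [-2.218, -2.22, 0.001]
wrist_force: [0.7, -0.4, -3.0]
width: 0.665
grip_force: 64.1
```

```bash
python3 - <<'E'
from h import *
np.set_printoptions(precision=4,suppress=True)
s=bot.read_state();T=np.array(s['tool_pos']);print(s['time'],T,s['width'],s['grip_force'],Ro.from_rotvec(s['tcp_rot']).as_matrix().round(3))
print(tool(np.array([.6186,.3247,T[2]])-T))
E
```

```text
9.15 [ 0.5462 -0.1826  0.2924] 0.6654905997883098 64.13045525550842 [[-0.001  1.    -0.003]
 [ 1.     0.001  0.002]
 [ 0.002 -0.003 -1.   ]]
[1.0145 0.1456 0.0012]
```

Call:
{"fn": "step_arm", "kwargs": {
  "series": [
    {"x": 0.1, "y": 0.01, "z": 0, "ax": 0, "ay": 0, "az": 0, "grip": 1},
    {"x": 0.2, "y": 0.03, "z": 0, "ax": 0, "ay": 0, "az": 0, "grip": 1},
    {"x": 0.3, "y": 0.05, "z": 0, "ax": 0, "ay": 0, "az": 0, "grip": 1},
    {"x": 0.4, "y": 0.06, "z": 0, "ax": 0, "ay": 0, "az": 0, "grip": 1},
    {"x": 0.5, "y": 0.08, "z": 0, "ax": 0, "ay": 0, "az": 0, "grip": 1},
    {"x": 0.6, "y": 0.1, "z": 0, "ax": 0, "ay": 0, "az": 0, "grip": 1},
    {"x": 0.7, "y": 0.12, "z": 0, "ax": 0, "ay": 0, "az": 0, "grip": 1},
    {"x": 0.8, "y": 0.13, "z": 0, "ax": 0, "ay": 0, "az": 0, "grip": 1},
    {"x": 0.9, "y": 0.145, "z": 0, "ax": 0, "ay": 0, "az": 0, "grip": 1},
    {"x": 0.94, "y": 0.145, "z": 0, "ax": 0, "ay": 0, "az": 0, "grip": 1},
    {"x": 0.94, "y": 0.145, "z": 0, "ax": 0, "ay": 0, "az": 0, "grip": 1},
    {"x": 0.94, "y": 0.145, "z": 0, "ax": 0, "ay": 0, "az": 0, "grip": 1}
  ]
}}

```text
time: 10.35
tool_pos: [0.6198, 0.2862, 0.2918]
tcp_rot: [-2.221, -2.22, 0.005]
wrist_force: [-0.1, 0.1, -2.5]
width: 0.662
grip_force: 64.3
```

```bash
python3 - <<'E'
from h import *
np.set_printoptions(precision=4,suppress=True)
w=shot('wrist');b=shot('side');s=bot.read_state();print(s['tool_pos'])
W=np.hstack([cv2.resize(w['img'],(480,360)),cv2.resize(b['img'][200:330,190:310],(332,360))])[:,:800]
cv2.imwrite('pics/j.png',W[...,::-1])
E
```

```text
[0.6199 0.2852 0.2928]
```

View pics/j.png

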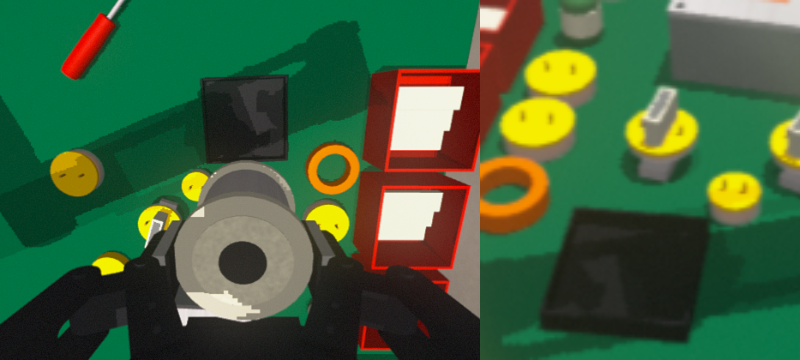

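Wrist: tray corners at about (236,91),(335,89),(336,184),(238,187) px; reel held, top hole (283,307), bottom flange rim top (289,190). Working numerically from here to keep the last picture.

```bash
python3 - <<'E'
from h import *
np.set_printoptions(precision=4,suppress=True)
w=shot('wrist');s=bot.read_state();T=np.array(s['tool_pos']);M=Ro.from_rotvec(s['tcp_rot']).as_matrix()
t=np.array([cast(w,u*560/480,v*560/480,.022)[:2] for u,v in[(202,78),(287,76),(288,158),(204,160)]]);print(t,t.mean(0))
for z in (.34,.35,.36,.37): print('top',z,cast(w,283.5,307,z), 347*.058/(w['R']@cast(w,283.5,307,z)+w['t'])[2])
for th in(-5,0,5,10):
  r=np.radians(th);
  for zt in(.35,.36):
    top=cast(w,283.5,307,zt); n=np.array([0,-np.sin(r),np.cos(r)]);bc=top-.062*n
    print(th,zt,'rim',proj(w,bc+.029*np.array([0,np.cos(r),np.sin(r)])),bc-T)
# modules & pucks: yellow blobs
h=cv2.cvtColor(shot('side')['img'],cv2.COLOR_RGB2HSV)
E
```

```text
[[0.56   0.3768]
 [0.6817 0.3792]
 [0.688  0.2597]
 [0.5582 0.2568]] [0.622  0.3181]
top 0.34 [0.6196 0.2733 0.34  ] 133.9457409648096
top 0.35 [0.6196 0.2795 0.35  ] 144.86967054925242
top 0.36 [0.6197 0.2857 0.36  ] 157.73361770012346
top 0.37 [0.6197 0.2919 0.37  ] 173.10474608587165
-5 0.35 rim (np.float64(283.77524758978126), np.float64(206.88698072292286)) [-0.0003 -0.0111 -0.005 ]
-5 0.36 rim (np.float64(283.7922961009127), np.float64(200.68739631468296)) [-0.0003 -0.0049  0.005 ]
0 0.35 rim (np.float64(283.7471938536323), np.float64(198.33719761999)) [-0.0003 -0.0057 -0.0053]
0 0.36 rim (np.float64(283.76282360957714), np.float64(191.4671702864892)) [-0.0003  0.0005  0.0047]
5 0.35 rim (np.float64(283.7165540969569), np.float64(190.04262263213474)) [-0.0003 -0.0003 -0.005 ]
5 0.36 rim (np.float64(283.73056839616345), np.float64(182.47288056512608)) [-0.0003  0.0059  0.005 ]
10 0.35 rim (np.float64(283.68320296131844), np.float64(182.0342939866952)) [-0.0003  0.0051 -0.0043]
10 0.36 rim (np.float64(283.6953688556591), np.float64(173.73219516142152)) [-0.0003  0.0113  0.0057]
```

Call:
{"fn": "step_arm", "kwargs": {
  "series": [
    {"x": 0.07, "y": 0, "z": 0, "ax": 0, "ay": 0, "az": 0, "grip": 1},
    {"x": 0.07, "y": 0, "z": 0.1, "ax": 0, "ay": 0, "az": 0, "grip": 1},
    {"x": 0.07, "y": 0, "z": 0.2, "ax": 0, "ay": 0, "az": 0, "grip": 1},
    {"x": 0.07, "y": 0, "z": 0.3, "ax": 0, "ay": 0, "az": 0, "grip": 1},
    {"x": 0.07, "y": 0, "z": 0.39, "ax": 0, "ay": 0, "az": 0, "grip": 1},
    {"x": 0.07, "y": 0, "z": 0.47, "ax": 0, "ay": 0, "az": 0, "grip": 1},
    {"x": 0.07, "y": 0, "z": 0.53, "ax": 0, "ay": 0, "az": 0, "grip": 1},
    {"x": 0.07, "y": 0, "z": 0.555, "ax": 0, "ay": 0, "az": 0, "grip": 1},
    {"x": 0.07, "y": 0, "z": 0.555, "ax": 0, "ay": 0, "az": 0, "grip": 1},
    {"x": 0.07, "y": 0, "z": 0.555, "ax": 0, "ay": 0, "az": 0, "grip": 1}
  ]
}}

```text
time: 11.55
tool_pos: [0.6211, 0.3224, 0.0183]
tcp_rot: [2.222, 2.22, 0.004]
wrist_force: [-0.6, -0.3, -2.5]
width: 0.663
grip_force: 64.6
```

Call:
{"fn": "step_arm", "kwargs": {
  "series": [
    {"x": 0, "y": 0, "z": 0.008, "ax": 0, "ay": 0, "az": 0, "grip": 1},
    {"x": 0, "y": 0, "z": 0.016, "ax": 0, "ay": 0, "az": 0, "grip": 1},
    {"x": 0, "y": 0, "z": 0.016, "ax": 0, "ay": 0, "az": 0, "grip": 1}
  ]
}}

```text
time: 11.85
tool_pos: [0.6198, 0.3224, 0.009]
tcp_rot: [2.221, 2.221, 0.001]
wrist_force: [0.7, -1.2, -3.0]
width: 0.663
grip_force: 64.6
```

Call:
{"fn": "step_arm", "kwargs": {
  "series": [
    {"x": 0, "y": 0, "z": 0.008, "ax": 0, "ay": 0, "az": 0, "grip": 1},
    {"x": 0, "y": 0, "z": 0.012, "ax": 0, "ay": 0, "az": 0, "grip": 1},
    {"x": 0, "y": 0, "z": 0.012, "ax": 0, "ay": 0, "az": 0, "grip": 1}
  ]
}}

```text
time: 12.15
tool_pos: [0.619, 0.322, 0.0017]
tcp_rot: [-2.221, -2.221, 0.002]
wrist_force: [0.2, 0.6, -1.9]
width: 0.664
grip_force: 64.6
```

Call:
{"fn": "step_arm", "kwargs": {
  "series": [
    {"x": 0, "y": 0, "z": 0.004, "ax": 0, "ay": 0, "az": 0, "grip": 1},
    {"x": 0, "y": 0, "z": 0.006, "ax": 0, "ay": 0, "az": 0, "grip": 1},
    {"x": 0, "y": 0, "z": 0.008, "ax": 0, "ay": 0, "az": 0, "grip": 1},
    {"x": 0, "y": 0, "z": 0.008, "ax": 0, "ay": 0, "az": 0, "grip": 1}
  ]
}}

```text
time: 12.55
tool_pos: [0.6194, 0.3222, -0.0018]
tcp_rot: [-2.221, -2.221, 0.0]
wrist_force: [-0.5, 0.3, -2.4]
width: 0.665
grip_force: 64.6
```

Call:
{"fn": "step_arm", "kwargs": {
  "series": [
    {"x": 0, "y": 0, "z": 0.004, "ax": 0, "ay": 0, "az": 0, "grip": 1},
    {"x": 0, "y": 0, "z": 0.006, "ax": 0, "ay": 0, "az": 0, "grip": 1},
    {"x": 0, "y": 0, "z": 0.006, "ax": 0, "ay": 0, "az": 0, "grip": 1}
  ]
}}

```text
time: 12.85
tool_pos: [0.6196, 0.3223, -0.0043]
tcp_rot: [2.221, 2.221, 0.0]
wrist_force: [-0.3, -0.1, -1.0]
width: 0.66
grip_force: 64.8
```

Call:
{"fn": "step_arm", "kwargs": {
  "series": [
    {"x": 0, "y": 0, "z": 0.003, "ax": 0, "ay": 0, "az": 0, "grip": 1},
    {"x": 0, "y": 0, "z": 0.005, "ax": 0, "ay": 0, "az": 0, "grip": 1},
    {"x": 0, "y": 0, "z": 0.005, "ax": 0, "ay": 0, "az": 0, "grip": 1}
  ]
}}

```text
time: 13.15
tool_pos: [0.6198, 0.3227, -0.0045]
tcp_rot: [-2.221, -2.221, -0.001]
wrist_force: [-5.3, -0.8, 8.7]
width: 0.664
grip_force: 65.4
```

Call:
{"fn": "step_arm", "kwargs": {
  "series": [
    {"x": 0, "y": 0, "z": 0, "ax": 0, "ay": 0, "az": 0, "grip": -1},
    {"x": 0, "y": 0, "z": 0, "ax": 0, "ay": 0, "az": 0, "grip": -1},
    {"x": 0, "y": 0, "z": 0, "ax": 0, "ay": 0, "az": 0, "grip": -1},
    {"x": 0, "y": 0, "z": 0, "ax": 0, "ay": 0, "az": 0, "grip": -1},
    {"x": 0, "y": 0, "z": -0.06, "ax": 0, "ay": 0, "az": 0, "grip": -1},
    {"x": 0, "y": 0, "z": -0.16, "ax": 0, "ay": 0, "az": 0, "grip": -1},
    {"x": 0, "y": 0, "z": -0.26, "ax": 0, "ay": 0, "az": 0, "grip": -1},
    {"x": 0, "y": 0, "z": -0.36, "ax": 0, "ay": 0, "az": 0, "grip": -1},
    {"x": 0, "y": 0, "z": -0.46, "ax": 0, "ay": 0, "az": 0, "grip": -1},
    {"x": -0.08, "y": 0, "z": -0.5, "ax": 0, "ay": 0, "az": 0, "grip": -1},
    {"x": -0.16, "y": -0.06, "z": -0.5, "ax": 0, "ay": 0, "az": 0, "grip": -1},
    {"x": -0.16, "y": -0.12, "z": -0.5, "ax": 0, "ay": 0, "az": 0, "grip": -1}
  ]
}}

```text
time: 14.35
tool_pos: [0.5601, 0.2384, 0.2443]
tcp_rot: [2.224, 2.215, 0.001]
wrist_force: [0.1, 0.3, 0.0]
width: 1.002
grip_force: 0.0
```

```bash
cat > mod.py <<'E'
from h import *
np.set_printoptions(precision=4,suppress=True)
def blobs(c,lo,hi,amin=60,hsv=True):
    im=cv2.cvtColor(c['img'],cv2.COLOR_RGB2HSV) if hsv else c['img']
    m=cv2.inRange(im,lo,hi); m=cv2.morphologyEx(m,cv2.MORPH_OPEN,np.ones((3,3)))
    n,l,st,ce=cv2.connectedComponentsWithStats(m)
    return [(st[i][:5],ce[i],l==i) for i in range(1,n) if st[i][4]>amin]
E
python3 - <<'E'
from mod import *
w=shot('wrist','w5.png');b=shot('side','s5.png');s=bot.read_state();print(s['time'],s['tool_pos'])
for n,c in(('w',w),('b',b)):
    for st,ce,m in blobs(c,(20,120,90),(34,255,255)): print(n,st,ce,cast(c,*ce,.038)[:2])
# reel in side view: bright low-sat above tray
x0,y0=map(int,proj(b,[.62,.322,.066]));print('reel top px',x0,y0)
for st,ce,m in blobs(b,(0,0,140),(180,110,255)):
    if 200<ce[0]<340 and 150<ce[1]<320: print('white',st,ce)
E
```

```text
14.45 [0.5567 0.2411 0.2432]
w [  75  144   65   62 3103] [107.302 174.136] [0.3625 0.2391]
w [ 251  171   41   40 1294] [270.653  190.6917] [0.5452 0.2194]
w [ 310  212   58   53 1612] [337.0918 235.8617] [0.623  0.1643]
w [ 411  214   61   56 2662] [440.923  241.2926] [0.7465 0.1569]
w [ 193  216   58   54 1766] [222.1648 240.6823] [0.4868 0.1588]
w [423 273  40  38 744] [446.4019 288.336 ] [0.7608 0.0947]
b [401  90  28  23 541] [414.2643 100.7079] [ 0.1488 -0.8965]
b [369  95  27  16 302] [382.7517 102.5331] [ 0.2837 -0.86  ]
b [367 121  25  15 303] [378.6238 128.3069] [ 0.301  -0.6051]
b [397 122  26  16 324] [409.2099 129.9568] [ 0.1848 -0.6059]
b [198 218  34  36 746] [214.3083 235.8686] [0.7484 0.129 ]
b [336 229  24  20 394] [347.2766 238.3756] [0.3847 0.0848]
b [243 240  26  17 247] [255.9433 248.8502] [0.6225 0.1648]
b [295 245  26  16 249] [308.2008 253.3052] [0.4826 0.1614]
b [273 262  18  15 221] [281.5475 269.1041] [0.5418 0.2305]
b [341 272  30  23 539] [355.7347 282.8015] [0.3555 0.2497]
b [ 180  352   39   36 1116] [198.7195 369.5654] [0.6569 0.5388]
b [ 227  366   39   37 1140] [246.1272 384.3526] [0.5552 0.5559]
b [ 160  390   51   30 1022] [184.8816 406.9432] [0.6571 0.6181]
b [219 408  33  12 278] [236.1151 414.6691] [0.559  0.6178]
reel top px 241 283
white [ 258  153   75   58 2330] [297.5408 184.6644]
white [250 231  11  14  99] [254.6364 237.1919]
white [303 236  11  10  73] [308.3288 240.5068]
white [230 276  24  18 300] [241.2433 284.6767]
```

Call:
{"fn": "step_arm", "kwargs": {
  "series": [
    {"x": -0.1, "y": 0, "z": 0, "ax": 0, "ay": 0, "az": 0, "grip": -1},
    {"x": -0.2, "y": 0, "z": 0, "ax": 0, "ay": 0, "az": 0, "grip": -1},
    {"x": -0.26, "y": 0, "z": 0, "ax": 0, "ay": 0, "az": 0, "grip": -1},
    {"x": -0.26, "y": 0, "z": 0, "ax": 0, "ay": 0, "az": 0, "grip": -1},
    {"x": -0.26, "y": 0, "z": 0, "ax": 0, "ay": 0, "az": 0, "grip": -1}
  ]
}}

```text
time: 14.95
tool_pos: [0.5601, 0.112, 0.2427]
tcp_rot: [-2.223, -2.22, -0.001]
wrist_force: [0.2, -0.4, 0.0]
width: 0.999
grip_force: 0.0
```

```bash
cat >> mod.py <<'E'
def modules(c,vis=None):
    "lid centre by contour hull + block direction"
    out=[]
    for st,ce,m in blobs(c,(20,110,80),(34,255,255),600):
        cn=max(cv2.findContours(m.astype(np.uint8),cv2.RETR_EXTERNAL,cv2.CHAIN_APPROX_NONE)[0],key=cv2.contourArea)
        hull=cv2.convexHull(cn); e=cv2.fitEllipse(hull)
        d=np.zeros(m.shape,np.uint8); cv2.drawContours(d,[hull],-1,1,-1)
        g=cv2.morphologyEx(((d>0)&~m).astype(np.uint8),cv2.MORPH_OPEN,np.ones((3,3)))
        out.append((e,cast(c,*e[0],.038)[:2],int(g.sum()),st[:4]))
    return out
def greys(c,zs=.07,box=None):
    hs=cv2.cvtColor(c['img'],cv2.COLOR_RGB2HSV); m=cv2.inRange(hs,(0,0,60),(180,60,255))
    x,y,w,h=box; k=np.zeros_like(m); k[y:y+h,x:x+w]=m[y:y+h,x:x+w]
    return k
E
python3 - <<'E'
from mod import *
w=shot('wrist','w6.png');s=bot.read_state();print(s['time'],s['tool_pos'])
for e,p,g,st in modules(w): print(np.round(e[0],1),np.round(e[1],1),p,g,st)
for st,ce,m in blobs(w,(0,0,70),(180,60,255),80): 
    r=cv2.minAreaRect(np.argwhere(m)[:,::-1].astype(np.float32)); print('grey',st,ce,r)
for st,ce,m in blobs(w,(5,120,120),(15,255,255),80): print('copper',st,ce,cast(w,*ce,.08))
E
```

```text
15.0 [0.56   0.1128 0.2428]
[90.3 56.4] [66.4 79.1] [0.3627 0.2341] 0 [55 20 72 74]
[269.6  77.7] [44.8 48.2] [0.5451 0.2139] 0 [248  54  45  48]
[344.4 130.3] [62.8 65.7] [0.6253 0.1606] 1049 [313  99  64  64]
[215.2 134.6] [62.  65.4] [0.4854 0.1561] 1045 [184 103  63  64]
[455.9 137.9] [61.6 69.9] [0.7465 0.1522] 0 [423 106  67  65]
[446.7 206. ] [57.2 64.3] [0.7464 0.0754] 0 [416 177  63  59]
[141.8 216.3] [53.7 58.7] [0.3953 0.0636] 0 [113 190  59  54]
grey [543  86  17  76 713] [553.7181 134.0589] ((551.0, 123.5), (75.0, 16.0), 90.0)
grey [335 107  27  52 956] [347.9341 132.4247] ((347.8758239746094, 132.53692626953125), (19.40602684020996, 50.91909408569336), 10.007980346679688)
grey [196 112  31  52 991] [211.2825 137.0908] ((211.3444366455078, 137.45851135253906), (19.968854904174805, 51.08161926269531), 14.931418418884277)
grey [ 519  216   41   65 2284] [541.7285 250.0053] ((539.0, 248.0), (64.0, 40.0), 90.0)
grey [  201   223   165   161 20641] [279.8461 297.7673] ((283.5142517089844, 302.283203125), (159.67901611328125, 163.96763610839844), 89.36341094970703)
grey [ 399  261   58   65 1251] [428.2966 286.3173] ((436.1712646484375, 285.1641540527344), (69.53838348388672, 49.38459777832031), 61.0323371887207)
grey [121 266  49  60 797] [143.3061 295.266 ] ((144.0639190673828, 292.16748046875), (19.826160430908203, 70.04936218261719), 29.310009002685547)
grey [453 294  25  24 434] [464.629  305.4724] ((464.0000305175781, 305.5), (26.16295051574707, 19.091880798339844), 45.0)
grey [474 402  35  18 463] [489.3261 412.0281] ((491.0, 410.5), (17.0, 34.0), 90.0)
copper [478  23  20  42 391] [488.5345  40.4731] [0.7433 0.241  0.08  ]
copper [435  75  22  15 130] [443.8615  82.5538] [0.7081 0.2058 0.08  ]
copper [ 251  285   61   26 1414] [280.8062 297.5389] [ 0.5562 -0.0177  0.08  ]
copper [249 364  56  12 466] [277.3498 368.9764] [ 0.5518 -0.1122  0.08  ]
```

```bash
python3 - <<'E'
from mod import *
w=shot('wrist');s=bot.read_state();T=np.array(s['tool_pos'])
for u,v in((347.9,132.5),(211.3,137.3)):
    P=cast(w,u,v,.054); print(P, tool(np.array([P[0],P[1],T[2]])-T))
print(s['q'])
E
```

```text
[0.6261 0.16   0.054 ] [0.0935 0.1325 0.0001]
[0.4841 0.1551 0.054 ] [ 0.0839 -0.1516  0.0001]
[0.1555 0.0408 1.7691 0.0006 1.3316 0.1547]
```

Call:
{"fn": "step_arm", "kwargs": {
  "series": [
    {"x": 0.05, "y": 0.06, "z": 0.02, "ax": 0, "ay": 0, "az": 0.15, "grip": -1},
    {"x": 0.094, "y": 0.131, "z": 0.06, "ax": 0, "ay": 0, "az": 0.333, "grip": -1},
    {"x": 0.094, "y": 0.131, "z": 0.16, "ax": 0, "ay": 0, "az": 0.333, "grip": -1},
    {"x": 0.094, "y": 0.131, "z": 0.26, "ax": 0, "ay": 0, "az": 0.333, "grip": -1},
    {"x": 0.094, "y": 0.131, "z": 0.34, "ax": 0, "ay": 0, "az": 0.333, "grip": -1},
    {"x": 0.094, "y": 0.131, "z": 0.4, "ax": 0, "ay": 0, "az": 0.333, "grip": -1},
    {"x": 0.094, "y": 0.131, "z": 0.44, "ax": 0, "ay": 0, "az": 0.333, "grip": -1},
    {"x": 0.094, "y": 0.131, "z": 0.453, "ax": 0, "ay": 0, "az": 0.333, "grip": -1},
    {"x": 0.094, "y": 0.131, "z": 0.453, "ax": 0, "ay": 0, "az": 0.333, "grip": -1}
  ]
}}

```text
time: 15.95
tool_pos: [0.6241, 0.1603, 0.015]
tcp_rot: [-2.404, -2.021, 0.003]
wrist_force: [-0.5, -0.2, 0.7]
width: 1.002
grip_force: 0.0
```

Call:
{"fn": "step_arm", "kwargs": {
  "series": [
    {"x": 0, "y": 0, "z": 0, "ax": 0, "ay": 0, "az": 0, "grip": 1},
    {"x": 0, "y": 0, "z": 0, "ax": 0, "ay": 0, "az": 0, "grip": 1},
    {"x": 0, "y": 0, "z": 0, "ax": 0, "ay": 0, "az": 0, "grip": 1},
    {"x": 0, "y": 0, "z": 0, "ax": 0, "ay": 0, "az": 0, "grip": 1},
    {"x": 0, "y": 0, "z": 0, "ax": 0, "ay": 0, "az": 0, "grip": 1},
    {"x": 0, "y": 0, "z": 0, "ax": 0, "ay": 0, "az": 0, "grip": 1},
    {"x": 0, "y": 0, "z": 0, "ax": 0, "ay": 0, "az": 0, "grip": 1},
    {"x": 0, "y": 0, "z": 0, "ax": 0, "ay": 0, "az": 0, "grip": 1}
  ],
  "force": 60
}}

```text
time: 16.75
tool_pos: [0.626, 0.1593, 0.0174]
tcp_rot: [2.406, 2.019, 0.002]
wrist_force: [0.1, -0.8, 6.2]
width: 0.171
grip_force: 60.4
```

```bash
python3 - <<'E'
from mod import *
w=shot('wrist','w7.png');s=bot.read_state();T=np.array(s['tool_pos']);M=Ro.from_rotvec(s['tcp_rot']).as_matrix();print(s['time'],T,s['width'],s['grip_force'],s['wrist_force'])
for e,p,g,st in modules(w):
    if abs(p[0]-T[0])<.06 and abs(p[1]-T[1])<.06: print(np.round(e[0],1),np.round(e[1],1),p,st, M.T@(np.append(p,.038)-T))
E
```

```text
16.8 [0.626  0.1592 0.0174] 0.1671592430340935 60.372852087020874 [-0.1913 -1.828   5.3916]
[283.7 251.2] [128.8 136.6] [0.6261 0.162 ] [216 187 137 100] [ 0.0027 -0.0004 -0.0206]
```

Call:
{"fn": "step_arm", "kwargs": {
  "series": [
    {"x": 0, "y": 0, "z": -0.06, "ax": 0, "ay": 0, "az": 0, "grip": 1},
    {"x": 0, "y": 0, "z": -0.15, "ax": 0, "ay": 0, "az": 0, "grip": 1},
    {"x": 0, "y": 0, "z": -0.25, "ax": 0, "ay": 0, "az": 0.2, "grip": 1},
    {"x": 0, "y": 0, "z": -0.35, "ax": 0, "ay": 0, "az": 0.45, "grip": 1},
    {"x": 0, "y": 0, "z": -0.4, "ax": 0, "ay": 0, "az": 0.7, "grip": 1},
    {"x": 0, "y": 0, "z": -0.4, "ax": 0, "ay": 0, "az": 1, "grip": 1},
    {"x": 0, "y": 0, "z": -0.4, "ax": 0, "ay": 0, "az": 1, "grip": 1},
    {"x": 0, "y": 0, "z": -0.4, "ax": 0, "ay": 0, "az": 1, "grip": 1}
  ]
}}

```text
time: 17.6
tool_pos: [0.6234, 0.159, 0.214]
tcp_rot: [-2.844, -1.332, 0.007]
wrist_force: [-0.5, 0.1, -2.6]
width: 0.172
grip_force: 59.3
```

```bash
cat > held.py <<'E'
from mod import *
def held():
    w=shot('wrist');s=bot.read_state();T=np.array(s['tool_pos']);M=Ro.from_rotvec(s['tcp_rot']).as_matrix()
    hx=np.degrees(np.arctan2(M[1,0],M[0,0]))
    print(s['time'],'T',T,'heading toolx',hx,'tilt',M[2,:2],s['width'],s['wrist_force'],'q6',s['q'][5])
    def onplane(u,v,d): # tool-frame point at tool z = -d
        a=M.T@(cast(w,u,v,T[2]+d)-T); return a
    big=[x for x in modules(w) if x[0][1][1]>110]
    for e,p,g,st in big:
        u=st[0]+st[2]/2; print('lid',np.round(e[0],1),np.round(e[1],1),st,'ell ctr',onplane(*e[0],.021)[:2],'far edge x-34',onplane(u,st[1],.021)[0]-.034,'y mid',onplane(u,st[1]+50,.021)[1])
    return w,T,M
E
python3 -c "from held import *; held()"
```

```text
17.65 T [0.6233 0.1589 0.2137] heading toolx 50.17963945595099 tilt [-0.0036 -0.0029] 0.17121967221194112 [ 1.4253  0.337  -3.2938] q6 0.9058608821887288
lid [260.1 249.1] [124.4 194.1] [161 187 193 101] ell ctr [ 0.0038 -0.0119] far edge x-34 0.0010754488656715758 y mid -0.013061076634919342
```

Call:
{"fn": "step_arm", "kwargs": {
  "series": [
    {"x": -0.08, "y": 0.036, "z": 0, "ax": 0, "ay": 0, "az": 0.2, "grip": 1},
    {"x": -0.16, "y": 0.073, "z": 0, "ax": 0, "ay": 0, "az": 0.4, "grip": 1},
    {"x": -0.24, "y": 0.11, "z": 0, "ax": 0, "ay": 0, "az": 0.6, "grip": 1},
    {"x": -0.32, "y": 0.146, "z": 0, "ax": 0, "ay": 0, "az": 0.8, "grip": 1},
    {"x": -0.4, "y": 0.183, "z": 0, "ax": 0, "ay": 0, "az": 1, "grip": 1},
    {"x": -0.47, "y": 0.215, "z": 0, "ax": 0, "ay": 0, "az": 1, "grip": 1},
    {"x": -0.512, "y": 0.234, "z": 0, "ax": 0, "ay": 0, "az": 1, "grip": 1},
    {"x": -0.512, "y": 0.234, "z": 0, "ax": 0, "ay": 0, "az": 1, "grip": 1},
    {"x": -0.512, "y": 0.234, "z": 0, "ax": 0, "ay": 0, "az": 1, "grip": 1}
  ]
}}

```text
time: 18.55
tool_pos: [0.5492, -0.1121, 0.2149]
tcp_rot: [-3.092, -0.545, 0.003]
wrist_force: [0.1, 0.5, -3.1]
width: 0.169
grip_force: 59.5
```

Call:
{"fn": "step_arm", "kwargs": {
  "series": [
    {"x": 0, "y": 0, "z": 0, "ax": 0, "ay": 0, "az": 0.27, "grip": 1},
    {"x": 0, "y": 0, "z": 0, "ax": 0, "ay": 0, "az": 0.54, "grip": 1},
    {"x": 0, "y": 0, "z": 0, "ax": 0, "ay": 0, "az": 0.78, "grip": 1},
    {"x": 0, "y": 0, "z": 0, "ax": 0, "ay": 0, "az": 0.78, "grip": 1},
    {"x": 0, "y": 0, "z": 0, "ax": 0, "ay": 0, "az": 0.78, "grip": 1}
  ]
}}

```text
time: 19.05
tool_pos: [0.5501, -0.111, 0.2158]
tcp_rot: [-3.14, 0.085, 0.002]
wrist_force: [-0.3, -0.8, -2.7]
width: 0.169
grip_force: 59.5
```

```bash
python3 - <<'E'
from held import *
w,T,M=held()
cv2.imwrite('pics/w8.png',w['img'][...,::-1])
for st,ce,m in blobs(w,(4,90,90),(17,255,255),80): print('copper',st,ce,cast(w,*ce,.08))
g=cv2.cvtColor(w['img'],cv2.COLOR_RGB2HSV)
# dark screws on deck
for st,ce,m in blobs(w,(0,0,0),(180,90,110),12):
    if st[4]<160: print('screw',st,ce,cast(w,*ce,.09)[:2])
E
```

```text
19.1 T [ 0.5501 -0.1112  0.2159] heading toolx -3.1519859975295703 tilt [-0.0007 -0.0004] 0.17095507789449438 [ 0.2913 -0.424  -3.3074] q6 1.381733827277773
lid [283.5 250.4] [129.2 136.2] [216 186 137 100] ell ctr [ 0.0031 -0.0003] far edge x-34 0.0014327140817803619 y mid 0.0001941120086025464
copper [ 158  152   40   69 2434] [178.0086 185.6684] [ 0.5571 -0.0134  0.08  ]
copper [ 269  152   38   28 1046] [287.6654 165.4914] [ 0.5704 -0.1158  0.08  ]
copper [ 378  153   41   69 2398] [397.3123 186.6843] [ 0.5451 -0.2163  0.08  ]
screw [110  98  11  10  86] [114.9884 102.4419] [0.6327 0.0261]
screw [224  99  10   9  75] [228.64 102.88] [ 0.6273 -0.0689]
screw [457 100   9   8  62] [460.9677 103.2903] [ 0.6163 -0.2636]
screw [259 180  28   5 113] [272.3186 181.5752] [ 0.5582 -0.1013]
screw [288 180  20   4  64] [298.    181.875] [ 0.5567 -0.1243]
screw [132 261   9   8  63] [135.8254 264.4444] [0.4847 0.0343]
screw [435 263   6   6  26] [437.4615 265.5769] [ 0.4678 -0.2543]
screw [436 327   6   4  18] [438.5 328.5] [ 0.3979 -0.2599]
screw [460 362   4   4  14] [461.5 363.5] [ 0.3543 -0.2866]
screw [491 373   5   7  27] [492.7778 376.    ] [ 0.3369 -0.3208]
screw [499 376   4   5  19] [500.4211 378.1053] [ 0.3338 -0.3291]
screw [509 382   4   4  15] [510.4 383.6] [ 0.3262 -0.3404]
screw [503 387   8   8  42] [506.381  390.2857] [ 0.3177 -0.3372]
screw [523 390   8   7  38] [525.8421 393.5263] [ 0.3125 -0.3583]
screw [178 407   4   4  14] [179.5 408.5] [0.312  0.0158]
screw [364 414   4   4  15] [365.4 415.4] [ 0.2914 -0.1871]
```

Call:
{"fn": "step_arm", "kwargs": {
  "series": [
    {"x": -0.002, "y": 0.0065, "z": 0.05, "ax": 0, "ay": 0, "az": 0.005, "grip": 1},
    {"x": -0.002, "y": 0.0065, "z": 0.12, "ax": 0, "ay": 0, "az": 0.005, "grip": 1},
    {"x": -0.002, "y": 0.0065, "z": 0.18, "ax": 0, "ay": 0, "az": 0.005, "grip": 1},
    {"x": -0.002, "y": 0.0065, "z": 0.207, "ax": 0, "ay": 0, "az": 0.005, "grip": 1},
    {"x": -0.002, "y": 0.0065, "z": 0.207, "ax": 0, "ay": 0, "az": 0.005, "grip": 1},
    {"x": -0.002, "y": 0.0065, "z": 0.207, "ax": 0, "ay": 0, "az": 0.005, "grip": 1}
  ]
}}

```text
time: 19.7
tool_pos: [0.5498, -0.1154, 0.1139]
tcp_rot: [3.14, -0.096, 0.002]
wrist_force: [0.6, -0.4, -3.8]
width: 0.169
grip_force: 59.5
```

```bash
python3 -c "
from held import *
w,T,M=held(); P=np.array([.5488,-.1144,T[2]]); print(tool(P-T))
for st,ce,m in blobs(w,(4,90,90),(17,255,255),80): print('copper',st,ce,cast(w,*ce,.08))"
```

```text
19.75 T [ 0.5505 -0.1156  0.1148] heading toolx -3.5005640297795773 tilt [0.003  0.0006] 0.16614641033258598 [-0.984   0.6103 -2.8957] q6 1.3807087988502293
lid [283.6 250.2] [128.9 136.3] [216 186 137 100] ell ctr [ 0.0028 -0.0002] far edge x-34 0.0008868807194640366 y mid 0.0002618743316012438
[-0.0036 -0.0021 -0.    ]
copper [  93  173   61   97 4782] [123.6552 220.3229] [ 0.5571 -0.0125  0.08  ]
copper [255 172  55  17 449] [280.9488 176.2739] [ 0.5796 -0.1155  0.08  ]
copper [ 413  172   60   96 4729] [441.3584 218.8368] [ 0.5456 -0.217   0.08  ]
```

Call:
{"fn": "step_arm", "kwargs": {
  "series": [
    {"x": -0.0025, "y": -0.001, "z": 0.015, "ax": 0, "ay": 0, "az": 0, "grip": 1},
    {"x": -0.0025, "y": -0.001, "z": 0.03, "ax": 0, "ay": 0, "az": 0, "grip": 1},
    {"x": -0.0025, "y": -0.001, "z": 0.03, "ax": 0, "ay": 0, "az": 0, "grip": 1}
  ]
}}

```text
time: 20.05
tool_pos: [0.547, -0.1145, 0.0971]
tcp_rot: [-3.14, 0.097, 0.002]
wrist_force: [0.5, -0.3, -2.5]
width: 0.17
grip_force: 59.6
```

Call:
{"fn": "step_arm", "kwargs": {
  "series": [
    {"x": 0, "y": 0, "z": 0.01, "ax": 0, "ay": 0, "az": 0, "grip": 1},
    {"x": 0, "y": 0, "z": 0.02, "ax": 0, "ay": 0, "az": 0, "grip": 1},
    {"x": 0, "y": 0, "z": 0.02, "ax": 0, "ay": 0, "az": 0, "grip": 1}
  ]
}}

```text
time: 20.35
tool_pos: [0.5475, -0.1147, 0.0871]
tcp_rot: [-3.14, 0.097, 0.001]
wrist_force: [1.2, -0.2, -2.9]
width: 0.169
grip_force: 59.6
```

Call:
{"fn": "step_arm", "kwargs": {
  "series": [
    {"x": 0, "y": 0, "z": 0.006, "ax": 0, "ay": 0, "az": 0, "grip": 1},
    {"x": 0, "y": 0, "z": 0.01, "ax": 0, "ay": 0, "az": 0, "grip": 1},
    {"x": 0, "y": 0, "z": 0.01, "ax": 0, "ay": 0, "az": 0, "grip": 1}
  ]
}}

```text
time: 20.65
tool_pos: [0.5477, -0.1147, 0.0826]
tcp_rot: [3.14, -0.097, -0.0]
wrist_force: [0.4, 0.4, -3.3]
width: 0.171
grip_force: 59.7
```

Call:
{"fn": "step_arm", "kwargs": {
  "series": [
    {"x": 0, "y": 0, "z": 0.004, "ax": 0, "ay": 0, "az": 0, "grip": 1},
    {"x": 0, "y": 0, "z": 0.004, "ax": 0, "ay": 0, "az": 0, "grip": 1}
  ]
}}

```text
time: 20.85
tool_pos: [0.5483, -0.1148, 0.0816]
tcp_rot: [3.14, -0.097, 0.002]
wrist_force: [1.2, -0.3, 1.0]
width: 0.171
grip_force: 60.2
```

Call:
{"fn": "step_arm", "kwargs": {
  "series": [
    {"x": 0, "y": 0, "z": 0, "ax": 0, "ay": 0, "az": -0.25, "grip": 1},
    {"x": 0, "y": 0, "z": 0, "ax": 0, "ay": 0, "az": -0.5, "grip": 1},
    {"x": 0, "y": 0, "z": 0, "ax": 0, "ay": 0, "az": -0.75, "grip": 1},
    {"x": 0, "y": 0, "z": 0, "ax": 0, "ay": 0, "az": -1, "grip": 1},
    {"x": 0, "y": 0, "z": 0, "ax": 0, "ay": 0, "az": -1, "grip": 1}
  ]
}}

```text
time: 21.35
tool_pos: [0.5482, -0.1145, 0.0816]
tcp_rot: [3.058, 0.72, 0.002]
wrist_force: [0.7, 1.4, 2.5]
width: 0.168
grip_force: 60.3
```

Call:
{"fn": "step_arm", "kwargs": {
  "series": [
    {"x": 0, "y": 0, "z": 0, "ax": 0, "ay": 0, "az": -0.25, "grip": 1},
    {"x": 0, "y": 0, "z": 0, "ax": 0, "ay": 0, "az": -0.5, "grip": 1},
    {"x": 0, "y": 0, "z": 0, "ax": 0, "ay": 0, "az": -0.75, "grip": 1},
    {"x": 0, "y": 0, "z": 0, "ax": 0, "ay": 0, "az": -1, "grip": 1},
    {"x": 0, "y": 0, "z": 0, "ax": 0, "ay": 0, "az": -1, "grip": 1}
  ]
}}

```text
time: 21.85
tool_pos: [0.5476, -0.1149, 0.0815]
tcp_rot: [2.768, 1.484, -0.0]
wrist_force: [-2.4, 1.8, 3.8]
width: 0.171
grip_force: 60.5
```

Call:
{"fn": "step_arm", "kwargs": {
  "series": [
    {"x": 0, "y": 0, "z": 0, "ax": 0, "ay": 0, "az": -0.25, "grip": 1},
    {"x": 0, "y": 0, "z": 0, "ax": 0, "ay": 0, "az": -0.5, "grip": 1},
    {"x": 0, "y": 0, "z": 0, "ax": 0, "ay": 0, "az": -0.75, "grip": 1},
    {"x": 0, "y": 0, "z": 0, "ax": 0, "ay": 0, "az": -1, "grip": 1},
    {"x": 0, "y": 0, "z": 0, "ax": 0, "ay": 0, "az": -1, "grip": 1}
  ]
}}

```text
time: 22.35
tool_pos: [0.5475, -0.1155, 0.0815]
tcp_rot: [2.29, 2.149, -0.002]
wrist_force: [-2.7, -0.0, 5.1]
width: 0.17
grip_force: 60.5
```

```bash
python3 -c "
from held import *
w,T,M=held()"
```

```text
22.4 T [ 0.5476 -0.1154  0.0814] heading toolx 86.24944605911598 tilt [-0.0012  0.0001] 0.16308798916932404 [-2.238  -1.2121  4.3666] q6 -0.1852570339928907
lid [283.7 250.8] [129.5 136.4] [216 186 137 100] ell ctr [ 0.0031 -0.0005] far edge x-34 0.0016910829220150164 y mid -0.00010752392340262088
```

Call:
{"fn": "step_arm", "kwargs": {
  "series": [
    {"x": 0, "y": 0, "z": 0, "ax": 0, "ay": 0, "az": 0, "grip": -1},
    {"x": 0, "y": 0, "z": 0, "ax": 0, "ay": 0, "az": 0, "grip": -1},
    {"x": 0, "y": 0, "z": 0, "ax": 0, "ay": 0, "az": 0, "grip": -1},
    {"x": 0, "y": 0, "z": 0, "ax": 0, "ay": 0, "az": 0, "grip": -1},
    {"x": 0, "y": 0, "z": 0, "ax": 0, "ay": 0, "az": 0, "grip": -1},
    {"x": 0, "y": 0, "z": -0.06, "ax": 0, "ay": 0, "az": 0, "grip": -1},
    {"x": 0, "y": 0, "z": -0.15, "ax": 0, "ay": 0, "az": 0, "grip": -1},
    {"x": 0, "y": 0, "z": -0.25, "ax": 0, "ay": 0, "az": 0, "grip": -1},
    {"x": 0, "y": 0, "z": -0.33, "ax": 0, "ay": 0, "az": 0, "grip": -1},
    {"x": 0, "y": 0, "z": -0.33, "ax": 0, "ay": 0, "az": 0, "grip": -1}
  ]
}}

```text
time: 23.4
tool_pos: [0.5522, -0.1158, 0.2542]
tcp_rot: [2.281, 2.144, 0.012]
wrist_force: [0.6, -0.5, 0.2]
width: 0.999
grip_force: 0.0
```

```bash
python3 - <<'E'
from mod import *
w=shot('wrist','w9.png');b=shot('side');s=bot.read_state();T=np.array(s['tool_pos']);print(s['time'],T)
for e,p,g,st in modules(w): print('w',np.round(e[0],1),np.round(e[1],1),p,cast(w,*e[0],.102)[:2],g,st)
for st,ce,m in blobs(w,(0,0,70),(180,60,255),80):
    if st[4]<3000: print('grey',st,cv2.minAreaRect(np.argwhere(m)[:,::-1].astype(np.float32)))
for st,ce,m in blobs(b,(20,120,90),(34,255,255)):
    if 200<ce[0]<360 and 140<ce[1]<300: print('b',st,ce,cast(b,*ce,.038)[:2],cast(b,*ce,.102)[:2])
E
```

```text
23.5 [ 0.5487 -0.1149  0.2475]
w [116.4  21.7] [61.8 75.4] [0.3945 0.049 ] [0.4203 0.0338] 0 [82  0 69 56]
w [463.3  -9.4] [54.6 66.4] [0.746  0.0562] [0.7149 0.0398] 0 [432   0  60  20]
w [277.1 181.6] [68.3 69.9] [ 0.5463 -0.1263] [ 0.5475 -0.1132] 1059 [243 148  70  67]
grey [550  13  10  59 348] ((554.5, 42.0), (58.0, 9.0), 90.0)
grey [437  57  27  43 573] ((449.6824035644531, 78.29544067382812), (42.061859130859375, 25.691970825195312), 88.56790161132812)
grey [478  61  31  25 611] ((493.0, 73.0), (24.0, 30.0), 90.0)
grey [121 266  49  60 797] ((144.0639190673828, 292.16748046875), (19.826160430908203, 70.04936218261719), 29.310009002685547)
grey [399 266  48  60 788] ((423.2340087890625, 292.32586669921875), (69.53838348388672, 19.810081481933594), 61.0323371887207)
b [289 171   9  11  63] [292.3968 176.1587] [ 0.5816 -0.2093] [ 0.5659 -0.1084]
b [299 170  11  12  92] [304.2935 176.    ] [ 0.5427 -0.2159] [ 0.5301 -0.1145]
b [198 218  34  36 746] [214.3083 235.8686] [0.7484 0.129 ] [0.7192 0.2027]
b [336 229  24  20 398] [347.2638 238.3744] [0.3848 0.0848] [0.3849 0.162 ]
b [295 245  26  16 253] [308.2964 253.2332] [0.4824 0.161 ] [0.4747 0.2321]
b [273 263  18  14 216] [281.5093 269.2546] [0.5418 0.2311] [0.5293 0.2965]
b [341 272  30  23 539] [355.7199 282.885 ] [0.3555 0.25  ] [0.358  0.3139]
```

Call:
{"fn": "step_arm", "kwargs": {
  "series": [
    {"x": 0.09, "y": -0.03, "z": 0, "ax": 0, "ay": 0, "az": 0.1, "grip": -1},
    {"x": 0.18, "y": -0.06, "z": 0, "ax": 0, "ay": 0, "az": 0.2, "grip": -1},
    {"x": 0.27, "y": -0.09, "z": 0, "ax": 0, "ay": 0, "az": 0.3, "grip": -1},
    {"x": 0.36, "y": -0.12, "z": 0, "ax": 0, "ay": 0, "az": 0.375, "grip": -1},
    {"x": 0.43, "y": -0.163, "z": 0, "ax": 0, "ay": 0, "az": 0.375, "grip": -1},
    {"x": 0.43, "y": -0.163, "z": 0, "ax": 0, "ay": 0, "az": 0.375, "grip": -1},
    {"x": 0.43, "y": -0.163, "z": 0, "ax": 0, "ay": 0, "az": 0.375, "grip": -1}
  ]
}}

```text
time: 24.2
tool_pos: [0.4782, 0.1053, 0.2438]
tcp_rot: [-2.486, -1.92, 0.005]
wrist_force: [-0.1, -0.4, 0.2]
width: 0.997
grip_force: 0.0
```

```bash
python3 - <<'E'
from mod import *
w=shot('wrist','w10.png');s=bot.read_state();T=np.array(s['tool_pos']);M=Ro.from_rotvec(s['tcp_rot']).as_matrix();print(s['time'],T,np.degrees(np.arctan2(M[1,0],M[0,0])))
for e,p,g,st in modules(w):
    if g>300: print('w',np.round(e[0],1),np.round(e[1],1),p,g,st,tool(np.append(p,T[2])-T))
for st,ce,m in blobs(w,(0,0,70),(180,60,255),80):
    if st[4]<3000:
        r=cv2.minAreaRect(np.argwhere(m)[:,::-1].astype(np.float32)); print('grey',st,r,cast(w,*r[0],.054))
E
```

```text
24.25 [0.4789 0.1046 0.2442] 75.26099005877334
w [279.3 127.6] [63.4 64.4] [0.4854 0.1559] 831 [248  96  64  64] [ 0.1026 -0.0134 -0.0001]
grey [270 105  19  51 768] ((278.5941467285156, 129.7445526123047), (15.656030654907227, 50.7574462890625), 4.289153575897217) [0.4846 0.1547 0.054 ]
grey [514 199  40  37 737] ((530.7650146484375, 212.33554077148438), (28.017730712890625, 40.79774856567383), 34.99201583862305) [ 0.7308 -0.0018  0.054 ]
grey [121 266  49  60 795] ((144.0639190673828, 292.16748046875), (19.826160430908203, 70.04936218261719), 29.310009002685547) [0.2814 0.0127 0.054 ]
grey [388 342  18  28 341] ((397.27996826171875, 354.9599914550781), (26.587217330932617, 16.687721252441406), 81.8698959350586) [ 0.558  -0.1501  0.054 ]
```

Call:
{"fn": "step_arm", "kwargs": {
  "series": [
    {"x": 0.08, "y": -0.013, "z": 0.02, "ax": 0, "ay": 0, "az": 0.14, "grip": -1},
    {"x": 0.102, "y": -0.013, "z": 0.1, "ax": 0, "ay": 0, "az": 0.14, "grip": -1},
    {"x": 0.102, "y": -0.013, "z": 0.2, "ax": 0, "ay": 0, "az": 0.14, "grip": -1},
    {"x": 0.102, "y": -0.013, "z": 0.3, "ax": 0, "ay": 0, "az": 0.14, "grip": -1},
    {"x": 0.102, "y": -0.013, "z": 0.38, "ax": 0, "ay": 0, "az": 0.14, "grip": -1},
    {"x": 0.102, "y": -0.013, "z": 0.43, "ax": 0, "ay": 0, "az": 0.14, "grip": -1},
    {"x": 0.102, "y": -0.013, "z": 0.455, "ax": 0, "ay": 0, "az": 0.14, "grip": -1},
    {"x": 0.102, "y": -0.013, "z": 0.455, "ax": 0, "ay": 0, "az": 0.14, "grip": -1},
    {"x": 0.102, "y": -0.013, "z": 0.455, "ax": 0, "ay": 0, "az": 0.14, "grip": -1}
  ]
}}

```text
time: 25.15
tool_pos: [0.4876, 0.1554, 0.0192]
tcp_rot: [2.558, 1.823, 0.002]
wrist_force: [0.4, 0.8, 0.9]
width: 0.999
grip_force: 0.0
```

Call:
{"fn": "step_arm", "kwargs": {
  "series": [
    {"x": 0, "y": 0, "z": 0, "ax": 0, "ay": 0, "az": 0, "grip": 1},
    {"x": 0, "y": 0, "z": 0, "ax": 0, "ay": 0, "az": 0, "grip": 1},
    {"x": 0, "y": 0, "z": 0, "ax": 0, "ay": 0, "az": 0, "grip": 1},
    {"x": 0, "y": 0, "z": 0, "ax": 0, "ay": 0, "az": 0, "grip": 1},
    {"x": 0, "y": 0, "z": 0, "ax": 0, "ay": 0, "az": 0, "grip": 1},
    {"x": 0, "y": 0, "z": 0, "ax": 0, "ay": 0, "az": 0, "grip": 1},
    {"x": 0, "y": 0, "z": 0, "ax": 0, "ay": 0, "az": 0, "grip": 1},
    {"x": 0, "y": 0, "z": 0, "ax": 0, "ay": 0, "az": 0, "grip": 1}
  ],
  "force": 60
}}

```text
time: 25.95
tool_pos: [0.4866, 0.1562, 0.0191]
tcp_rot: [-2.557, -1.825, -0.001]
wrist_force: [-1.7, -0.1, 5.4]
width: 0.17
grip_force: 59.9
```

```bash
python3 -c "
from held import *
w,T,M=held()"
```

```text
26.0 T [0.4866 0.1562 0.0191] heading toolx 71.01423013369343 tilt [0.0004 0.0002] 0.16657783019531264 [-1.672   0.7095  5.1557] q6 0.5928617813514551
lid [ -8.7 181.8] [130.2 159.6] [  0 116  68 136] ell ctr [ 0.0376 -0.1356] far edge x-34 0.032993624369729496 y mid -0.11455567145615031
lid [283.2 253.2] [128.2 135.2] [216 189 135  99] ell ctr [ 0.0018 -0.0006] far edge x-34 0.00023369077327067833 y mid -0.00046264293553618913
```

Call:
{"fn": "step_arm", "kwargs": {
  "series": [
    {"x": 0, "y": 0, "z": -0.06, "ax": 0, "ay": 0, "az": 0, "grip": 1},
    {"x": 0, "y": 0, "z": -0.15, "ax": 0, "ay": 0, "az": 0, "grip": 1},
    {"x": 0, "y": 0, "z": -0.25, "ax": 0, "ay": 0, "az": 0.2, "grip": 1},
    {"x": 0, "y": 0, "z": -0.35, "ax": 0, "ay": 0, "az": 0.45, "grip": 1},
    {"x": 0, "y": 0, "z": -0.4, "ax": 0, "ay": 0, "az": 0.7, "grip": 1},
    {"x": 0, "y": 0, "z": -0.4, "ax": 0, "ay": 0, "az": 1, "grip": 1},
    {"x": 0, "y": 0, "z": -0.4, "ax": 0, "ay": 0, "az": 1, "grip": 1}
  ]
}}

```text
time: 26.7
tool_pos: [0.4864, 0.1558, 0.2186]
tcp_rot: [2.943, 1.099, 0.001]
wrist_force: [-0.1, -0.3, -3.8]
width: 0.172
grip_force: 59.6
```

Call:
{"fn": "step_arm", "kwargs": {
  "series": [
    {"x": 0, "y": 0, "z": 0, "ax": 0, "ay": 0, "az": 0.25, "grip": 1},
    {"x": 0, "y": 0, "z": 0, "ax": 0, "ay": 0, "az": 0.5, "grip": 1},
    {"x": 0, "y": 0, "z": 0, "ax": 0, "ay": 0, "az": 0.75, "grip": 1},
    {"x": 0, "y": 0, "z": 0, "ax": 0, "ay": 0, "az": 1, "grip": 1},
    {"x": 0, "y": 0, "z": 0, "ax": 0, "ay": 0, "az": 1, "grip": 1}
  ]
}}

```text
time: 27.2
tool_pos: [0.4848, 0.1555, 0.2159]
tcp_rot: [3.126, 0.306, -0.007]
wrist_force: [-1.2, -0.5, -3.5]
width: 0.169
grip_force: 59.6
```

Call:
{"fn": "step_arm", "kwargs": {
  "series": [
    {"x": 0, "y": 0, "z": 0, "ax": 0, "ay": 0, "az": 0.25, "grip": 1},
    {"x": 0, "y": 0, "z": 0, "ax": 0, "ay": 0, "az": 0.477, "grip": 1},
    {"x": 0, "y": 0, "z": 0, "ax": 0, "ay": 0, "az": 0.477, "grip": 1},
    {"x": 0, "y": 0, "z": 0, "ax": 0, "ay": 0, "az": 0.477, "grip": 1}
  ]
}}

```text
time: 27.6
tool_pos: [0.4857, 0.1557, 0.2173]
tcp_rot: [3.14, -0.081, -0.003]
wrist_force: [0.4, 0.5, -3.7]
width: 0.169
grip_force: 59.6
```

```bash
python3 -c "
from held import *
w,T,M=held(); print(tool(np.array([.5556,-.0147,T[2]])-T))"
```

```text
27.65 T [0.4859 0.1558 0.2176] heading toolx -3.0306935933895276 tilt [-0.0014  0.0004] 0.16547684004497584 [ 0.0815  0.2414 -3.649 ] q6 1.8850902594032748
lid [293.7 261.4] [143.6 207.7] [193 189 209 121] ell ctr [-0.0029  0.0051] far edge x-34 -7.257110141488388e-05 y mid 0.0068020652530975485
[ 0.1572  0.3331 -0.0001]
```

Call:
{"fn": "step_arm", "kwargs": {
  "series": [
    {"x": 0.04, "y": 0.08, "z": 0, "ax": 0, "ay": 0, "az": 0.009, "grip": 1},
    {"x": 0.08, "y": 0.16, "z": 0, "ax": 0, "ay": 0, "az": 0.009, "grip": 1},
    {"x": 0.12, "y": 0.24, "z": 0, "ax": 0, "ay": 0, "az": 0.009, "grip": 1},
    {"x": 0.157, "y": 0.32, "z": 0, "ax": 0, "ay": 0, "az": 0.009, "grip": 1},
    {"x": 0.157, "y": 0.333, "z": 0.08, "ax": 0, "ay": 0, "az": 0.009, "grip": 1},
    {"x": 0.157, "y": 0.333, "z": 0.15, "ax": 0, "ay": 0, "az": 0.009, "grip": 1},
    {"x": 0.157, "y": 0.333, "z": 0.2, "ax": 0, "ay": 0, "az": 0.009, "grip": 1},
    {"x": 0.157, "y": 0.333, "z": 0.2, "ax": 0, "ay": 0, "az": 0.009, "grip": 1},
    {"x": 0.157, "y": 0.333, "z": 0.2, "ax": 0, "ay": 0, "az": 0.009, "grip": 1}
  ]
}}

```text
time: 28.55
tool_pos: [0.5549, -0.0148, 0.1182]
tcp_rot: [-3.14, 0.095, 0.002]
wrist_force: [-0.1, 0.0, -3.2]
width: 0.167
grip_force: 59.9
```

```bash
python3 -c "
from held import *
w,T,M=held(); print(tool(np.array([.5556,-.0147,T[2]])-T))
for st,ce,m in blobs(w,(4,90,90),(17,255,255),60): print('copper',st,ce,cast(w,*ce,.08),cast(w,st[0]+st[2]/2,st[1]+8,.08))"
```

```text
28.6 T [ 0.5563 -0.0148  0.1197] heading toolx -3.4767130885843596 tilt [0.002  0.0001] 0.1669176127924735 [ 0.1999  0.6724 -3.7107] q6 1.560116251280067
lid [449.6 229.6] [105.3 119.1] [392 176 117 109] ell ctr [0.0131 0.0795] far edge x-34 0.005129306967042883 y mid 0.07967812153103224
lid [283.2 253.5] [128.7 134.1] [217 189 134  99] ell ctr [ 0.0008 -0.0001] far edge x-34 -0.0009487314354500662 y mid 0.0002435846410663377
[-0.0014 -0.0002 -0.    ]
copper [257 170  54  17 764] [283.8351 176.6086] [ 0.5835 -0.0167  0.08  ] [ 0.5826 -0.0168  0.08  ]
copper [420 170  28  11 190] [431.3158 173.3684] [ 0.5799 -0.1101  0.08  ] [ 0.5768 -0.112   0.08  ]
```

Call:
{"fn": "step_arm", "kwargs": {
  "series": [
    {"x": 0.001, "y": 0, "z": 0.015, "ax": 0, "ay": 0, "az": 0, "grip": 1},
    {"x": 0.001, "y": 0, "z": 0.03, "ax": 0, "ay": 0, "az": 0, "grip": 1},
    {"x": 0.001, "y": 0, "z": 0.03, "ax": 0, "ay": 0, "az": 0, "grip": 1}
  ]
}}

```text
time: 28.9
tool_pos: [0.5551, -0.0147, 0.1028]
tcp_rot: [-3.14, 0.097, 0.002]
wrist_force: [-1.4, -0.0, -3.6]
width: 0.168
grip_force: 59.9
```

Call:
{"fn": "step_arm", "kwargs": {
  "series": [
    {"x": 0, "y": 0, "z": 0.01, "ax": 0, "ay": 0, "az": 0, "grip": 1},
    {"x": 0, "y": 0, "z": 0.024, "ax": 0, "ay": 0, "az": 0, "grip": 1},
    {"x": 0, "y": 0, "z": 0.024, "ax": 0, "ay": 0, "az": 0, "grip": 1}
  ]
}}

```text
time: 29.2
tool_pos: [0.5551, -0.0148, 0.0903]
tcp_rot: [-3.14, 0.098, 0.002]
wrist_force: [0.5, 0.8, -3.9]
width: 0.161
grip_force: 60.0
```

Bottom is at 0.071, past the flap with no resistance. Seat it.

Call:
{"fn": "step_arm", "kwargs": {
  "series": [
    {"x": 0, "y": 0, "z": 0.006, "ax": 0, "ay": 0, "az": 0, "grip": 1},
    {"x": 0, "y": 0, "z": 0.012, "ax": 0, "ay": 0, "az": 0, "grip": 1},
    {"x": 0, "y": 0, "z": 0.012, "ax": 0, "ay": 0, "az": 0, "grip": 1}
  ]
}}

```text
time: 29.5
tool_pos: [0.5557, -0.0149, 0.085]
tcp_rot: [3.14, -0.098, -0.0]
wrist_force: [0.8, -0.0, -2.2]
width: 0.17
grip_force: 60.1
```

Call:
{"fn": "step_arm", "kwargs": {
  "series": [
    {"x": 0, "y": 0, "z": 0.004, "ax": 0, "ay": 0, "az": 0, "grip": 1},
    {"x": 0, "y": 0, "z": 0.004, "ax": 0, "ay": 0, "az": 0, "grip": 1}
  ]
}}

```text
time: 29.7
tool_pos: [0.5557, -0.0149, 0.0833]
tcp_rot: [3.14, -0.098, 0.0]
wrist_force: [0.5, -0.5, -2.6]
width: 0.169
grip_force: 60.1
```

Call:
{"fn": "step_arm", "kwargs": {
  "series": [
    {"x": 0, "y": 0, "z": 0.002, "ax": 0, "ay": 0, "az": 0, "grip": 1},
    {"x": 0, "y": 0, "z": 0.003, "ax": 0, "ay": 0, "az": 0, "grip": 1},
    {"x": 0, "y": 0, "z": 0.003, "ax": 0, "ay": 0, "az": 0, "grip": 1}
  ]
}}

```text
time: 30.0
tool_pos: [0.556, -0.0148, 0.083]
tcp_rot: [-3.14, 0.098, -0.001]
wrist_force: [-2.5, 0.8, 5.0]
width: 0.165
grip_force: 61.0
```

Seated (contact). Turn a quarter back.

Call:
{"fn": "step_arm", "kwargs": {
  "series": [
    {"x": 0, "y": 0, "z": 0, "ax": 0, "ay": 0, "az": -0.25, "grip": 1},
    {"x": 0, "y": 0, "z": 0, "ax": 0, "ay": 0, "az": -0.5, "grip": 1},
    {"x": 0, "y": 0, "z": 0, "ax": 0, "ay": 0, "az": -0.75, "grip": 1},
    {"x": 0, "y": 0, "z": 0, "ax": 0, "ay": 0, "az": -1, "grip": 1},
    {"x": 0, "y": 0, "z": 0, "ax": 0, "ay": 0, "az": -1, "grip": 1}
  ]
}}

```text
time: 30.5
tool_pos: [0.5567, -0.0151, 0.0831]
tcp_rot: [3.057, 0.719, 0.003]
wrist_force: [-0.2, -0.5, 5.1]
width: 0.165
grip_force: 61.0
```

Call:
{"fn": "step_arm", "kwargs": {
  "series": [
    {"x": 0, "y": 0, "z": 0, "ax": 0, "ay": 0, "az": -0.25, "grip": 1},
    {"x": 0, "y": 0, "z": 0, "ax": 0, "ay": 0, "az": -0.5, "grip": 1},
    {"x": 0, "y": 0, "z": 0, "ax": 0, "ay": 0, "az": -0.75, "grip": 1},
    {"x": 0, "y": 0, "z": 0, "ax": 0, "ay": 0, "az": -1, "grip": 1},
    {"x": 0, "y": 0, "z": 0, "ax": 0, "ay": 0, "az": -1, "grip": 1}
  ]
}}

```text
time: 31.0
tool_pos: [0.5569, -0.0151, 0.083]
tcp_rot: [2.768, 1.482, 0.003]
wrist_force: [0.1, 0.1, 5.3]
width: 0.166
grip_force: 61.1
```

Call:
{"fn": "step_arm", "kwargs": {
  "series": [
    {"x": 0, "y": 0, "z": 0, "ax": 0, "ay": 0, "az": -0.25, "grip": 1},
    {"x": 0, "y": 0, "z": 0, "ax": 0, "ay": 0, "az": -0.5, "grip": 1},
    {"x": 0, "y": 0, "z": 0, "ax": 0, "ay": 0, "az": -0.75, "grip": 1},
    {"x": 0, "y": 0, "z": 0, "ax": 0, "ay": 0, "az": -1, "grip": 1},
    {"x": 0, "y": 0, "z": 0, "ax": 0, "ay": 0, "az": -1, "grip": 1}
  ]
}}

```text
time: 31.5
tool_pos: [0.557, -0.0151, 0.083]
tcp_rot: [2.291, 2.146, 0.003]
wrist_force: [-0.4, -0.9, 4.8]
width: 0.163
grip_force: 61.1
```

Call:
{"fn": "step_arm", "kwargs": {
  "series": [
    {"x": 0, "y": 0, "z": 0, "ax": 0, "ay": 0, "az": 0, "grip": -1},
    {"x": 0, "y": 0, "z": 0, "ax": 0, "ay": 0, "az": 0, "grip": -1},
    {"x": 0, "y": 0, "z": 0, "ax": 0, "ay": 0, "az": 0, "grip": -1},
    {"x": 0, "y": 0, "z": 0, "ax": 0, "ay": 0, "az": 0, "grip": -1},
    {"x": 0, "y": 0, "z": 0, "ax": 0, "ay": 0, "az": 0, "grip": -1},
    {"x": 0, "y": 0, "z": -0.06, "ax": 0, "ay": 0, "az": 0, "grip": -1},
    {"x": 0, "y": 0, "z": -0.15, "ax": 0, "ay": 0, "az": 0, "grip": -1},
    {"x": 0, "y": 0, "z": -0.25, "ax": 0, "ay": 0, "az": 0, "grip": -1},
    {"x": -0.09, "y": 0, "z": -0.33, "ax": 0, "ay": 0, "az": 0, "grip": -1},
    {"x": -0.18, "y": 0, "z": -0.33, "ax": 0, "ay": 0, "az": 0, "grip": -1},
    {"x": -0.18, "y": 0, "z": -0.33, "ax": 0, "ay": 0, "az": 0, "grip": -1},
    {"x": -0.18, "y": 0, "z": -0.33, "ax": 0, "ay": 0, "az": 0, "grip": -1}
  ]
}}

```text
time: 32.7
tool_pos: [0.5499, -0.1057, 0.247]
tcp_rot: [-2.293, -2.148, -0.001]
wrist_force: [-0.4, 1.3, -0.3]
width: 1.0
grip_force: 0.0
```

```bash
python3 - <<'E'
from mod import *
w=shot('wrist');b=shot('side');a=shot('scene');s=bot.read_state();T=np.array(s['tool_pos']);M=Ro.from_rotvec(s['tcp_rot']).as_matrix();print(s['time'],T,np.degrees(np.arctan2(M[1,0],M[0,0])))
for e,p,g,st in modules(w): 
    if g>300: print('w',np.round(e[0],1),np.round(e[1],1),cast(w,*e[0],.102)[:2],g,st)
for st,ce,m in blobs(b,(20,120,90),(34,255,255)):
    if 200<ce[0]<360 and 140<ce[1]<300: print('b',st,ce)
for st,ce,m in blobs(b,(0,0,140),(180,110,255)):
    if 200<ce[0]<340 and 220<ce[1]<320: print('white',st,ce)
W=np.hstack([cv2.resize(w['img'],(480,360)),cv2.resize(b['img'][140:310,200:350],(318,360))])
cv2.imwrite('pics/k.png',W[...,::-1])
E
```

```text
32.85 [ 0.5494 -0.1036  0.2456] 86.4587330713106
w [284.7  85.2] [76.8 81.3] [ 0.5562 -0.0154] 1408 [247  45  77  82]
w [282.3 193.5] [68.6 70.9] [ 0.5476 -0.113 ] 1052 [247 159  71  68]
b [297 170  13  12 100] [303.92 176.33]
b [280 187  23  14 191] [290.9948 193.9581]
b [198 218  34  36 746] [214.3083 235.8686]
b [336 229  24  20 396] [347.2778 238.3359]
b [273 263  18  14 216] [281.5093 269.2546]
b [341 272  30  23 540] [355.7    282.8981]
white [229 275  25  20 353] [240.8499 284.6346]
```

View pics/k.png

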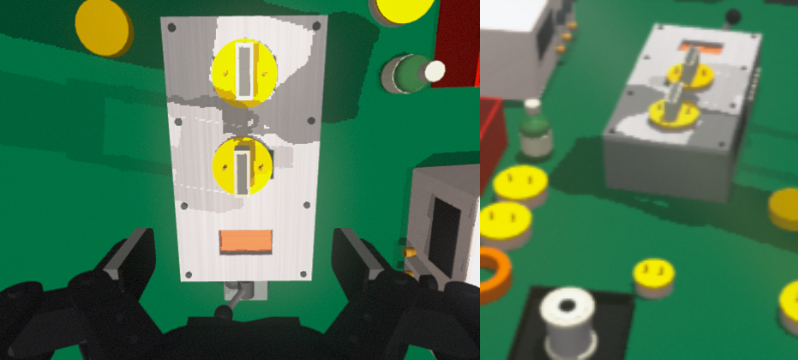

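Wrist: both modules locked with blocks along the rack's y at (244,75) and (243,170), slot 3 empty; side inset: reel upright in the tray, no third module on the bench. Now the lever: fingers shut, come down on its -x side.

Call:
{"fn": "step_arm", "kwargs": {
  "series": [
    {"x": -0.09, "y": -0.036, "z": 0, "ax": 0, "ay": 0, "az": 0, "grip": 1},
    {"x": -0.18, "y": -0.072, "z": 0, "ax": 0, "ay": 0, "az": 0, "grip": 1},
    {"x": -0.27, "y": -0.11, "z": 0, "ax": 0, "ay": 0, "az": 0, "grip": 1},
    {"x": -0.36, "y": -0.145, "z": 0, "ax": 0, "ay": 0, "az": 0, "grip": 1},
    {"x": -0.455, "y": -0.18, "z": 0, "ax": 0, "ay": 0, "az": 0, "grip": 1},
    {"x": -0.455, "y": -0.18, "z": 0.05, "ax": 0, "ay": 0, "az": 0, "grip": 1},
    {"x": -0.455, "y": -0.18, "z": 0.14, "ax": 0, "ay": 0, "az": 0, "grip": 1},
    {"x": -0.455, "y": -0.18, "z": 0.23, "ax": 0, "ay": 0, "az": 0, "grip": 1},
    {"x": -0.455, "y": -0.18, "z": 0.32, "ax": 0, "ay": 0, "az": 0, "grip": 1},
    {"x": -0.455, "y": -0.18, "z": 0.39, "ax": 0, "ay": 0, "az": 0, "grip": 1},
    {"x": -0.455, "y": -0.18, "z": 0.42, "ax": 0, "ay": 0, "az": 0, "grip": 1},
    {"x": -0.455, "y": -0.18, "z": 0.42, "ax": 0, "ay": 0, "az": 0, "grip": 1}
  ]
}}

```text
time: 34.05
tool_pos: [0.4443, -0.3234, 0.0338]
tcp_rot: [-2.283, -2.148, 0.001]
wrist_force: [0.1, 0.6, 0.3]
width: 0.001
grip_force: 0.0
```

```bash
python3 - <<'E'
from mod import *
s=bot.read_state();T=np.array(s['tool_pos']);print(s['time'],T,s['width'],s['wrist_force'])
a=shot('scene');print('ball px',proj(a,[.5049,-.3242,.083]),'on',proj(a,[.5728,-.3281,.083]))
for st,ce,m in blobs(a,(0,0,0),(180,255,45),25): 
    if 120<ce[0]<260 and 260<ce[1]<360: print(st,ce)
E
```

```text
34.05 [ 0.4443 -0.3234  0.0338] 0.0007941111462671595 [0.1318 0.5562 0.2963]
ball px (np.float64(173.73432863385096), np.float64(305.1811244436438)) on (np.float64(197.72903993785073), np.float64(318.51857559841346))
[ 125  241   41   58 1231] [146.2096 268.0122]
[170 301  11  11 103] [174.7184 305.8447]
```

Call:
{"fn": "step_arm", "kwargs": {
  "series": [
    {"x": 0, "y": 0.03, "z": 0, "ax": 0, "ay": 0, "az": 0, "grip": 1},
    {"x": 0, "y": 0.06, "z": 0, "ax": 0, "ay": 0, "az": 0, "grip": 1},
    {"x": 0, "y": 0.09, "z": 0, "ax": 0, "ay": 0, "az": 0, "grip": 1},
    {"x": 0, "y": 0.12, "z": 0, "ax": 0, "ay": 0, "az": 0, "grip": 1},
    {"x": 0, "y": 0.15, "z": 0, "ax": 0, "ay": 0, "az": 0, "grip": 1},
    {"x": 0, "y": 0.17, "z": 0, "ax": 0, "ay": 0, "az": 0, "grip": 1},
    {"x": 0, "y": 0.17, "z": 0, "ax": 0, "ay": 0, "az": 0, "grip": 1}
  ]
}}

```text
time: 34.8
tool_pos: [0.5329, -0.3315, 0.0368]
tcp_rot: [2.288, 2.151, 0.001]
wrist_force: [0.9, 0.4, 0.4]
width: 0.002
grip_force: 0.0
```

```bash
cat > ball.py <<'E'
from mod import *
s=bot.read_state();T=np.array(s['tool_pos']);print(s['time'],T,s['wrist_force'])
for n in('scene','wrist'):
    a=shot(n)
    for st,ce,m in blobs(a,(0,0,0),(180,255,50),25):
        u=proj(a,[.57,-.328,.083])
        if abs(ce[0]-u[0])<60 and abs(ce[1]-u[1])<60 and st[4]<1500: print(n,st,ce,cast(a,*ce,.088))
E
python3 ball.py
```

```text
34.8 [ 0.5329 -0.3315  0.0368] [0.9151 0.4072 0.38  ]
```

Call:
{"fn": "step_arm", "kwargs": {
  "series": [
    {"x": 0.005, "y": 0.015, "z": 0, "ax": 0, "ay": 0, "az": 0, "grip": 1},
    {"x": 0.005, "y": 0.025, "z": 0, "ax": 0, "ay": 0, "az": 0, "grip": 1},
    {"x": 0.005, "y": 0.025, "z": 0, "ax": 0, "ay": 0, "az": 0, "grip": 1}
  ]
}}

```text
time: 35.2
tool_pos: [0.5439, -0.3296, 0.0368]
tcp_rot: [-2.289, -2.151, -0.0]
wrist_force: [-0.2, 0.4, -0.5]
width: 0.0
grip_force: 0.0
```

Call:
{"fn": "step_arm", "kwargs": {
  "series": [
    {"x": 0, "y": 0.005, "z": 0, "ax": 0, "ay": 0, "az": 0, "grip": 1},
    {"x": 0, "y": 0.01, "z": 0, "ax": 0, "ay": 0, "az": 0, "grip": 1},
    {"x": 0, "y": 0.01, "z": 0, "ax": 0, "ay": 0, "az": 0, "grip": 1}
  ]
}}

```text
time: 35.5
tool_pos: [0.5468, -0.3298, 0.0365]
tcp_rot: [-2.287, -2.149, 0.003]
wrist_force: [-5.5, 0.1, 2.3]
width: 0.003
grip_force: 2.8
```

```bash
python3 ball.py
```

```text
35.5 [ 0.5468 -0.3298  0.0365] [-5.5424  0.1242  2.3253]
wrist [289 212   3  10  30] [290.  216.5] [ 0.5509 -0.2997  0.088 ]
```

Call:
{"fn": "step_arm", "kwargs": {
  "series": [
    {"x": 0, "y": 0, "z": 0, "ax": 0, "ay": 0, "az": 0, "grip": 1},
    {"x": 0, "y": -0.05, "z": 0, "ax": 0, "ay": 0, "az": 0, "grip": 1},
    {"x": 0, "y": -0.1, "z": 0, "ax": 0, "ay": 0, "az": 0, "grip": 1},
    {"x": 0, "y": -0.15, "z": -0.05, "ax": 0, "ay": 0, "az": 0, "grip": 1},
    {"x": 0, "y": -0.15, "z": -0.15, "ax": 0, "ay": 0, "az": 0, "grip": 1},
    {"x": 0, "y": -0.15, "z": -0.25, "ax": 0, "ay": 0, "az": 0, "grip": 1},
    {"x": 0, "y": -0.15, "z": -0.35, "ax": 0, "ay": 0, "az": 0, "grip": 1},
    {"x": 0, "y": -0.15, "z": -0.4, "ax": 0, "ay": 0, "az": 0, "grip": 1},
    {"x": 0, "y": -0.15, "z": -0.4, "ax": 0, "ay": 0, "az": 0, "grip": 1},
    {"x": 0, "y": -0.15, "z": -0.4, "ax": 0, "ay": 0, "az": 0, "grip": 1}
  ]
}}

```text
time: 36.6
tool_pos: [0.4742, -0.3257, 0.2379]
tcp_rot: [2.288, 2.149, 0.001]
wrist_force: [-0.5, 0.7, -1.3]
width: 0.001
grip_force: 0.0
```

```bash
python3 ball.py; python3 - <<'E'
from mod import *
a=shot('scene');b=shot('side');c=np.array([.551,-.1145]);R=np.array([[.9983,.0576],[-.0576,.9983]])
for th in(.7,.85,1.0):
    p=c+R@[.07*np.sin(th-.5)*1.0,-.212]; X=[*p,.022+.07*np.cos(th-.5)]; print(th,proj(a,X),proj(b,X))
for st,ce,m in blobs(b,(20,120,90),(34,255,255)):
    if 200<ce[0]<360 and 140<ce[1]<300: print('b',st,ce)
for st,ce,m in blobs(b,(0,0,140),(180,110,255)):
    if 200<ce[0]<340 and 220<ce[1]<320: print('white',st,ce)
E
```

```text
36.6 [ 0.4742 -0.3257  0.2379] [-0.4525  0.7307 -1.3205]
scene [193 313  11  12 107] [197.9346 318.4486] [ 0.5759 -0.3308  0.088 ]
0.7 (np.float64(190.0780659871408), np.float64(312.19619025337977)) (np.float64(305.83752594863864), np.float64(145.80336384277732))
0.85 (np.float64(193.85378279486284), np.float64(315.0683540322357)) (np.float64(302.94740379909956), np.float64(146.26345413761067))
1.0 (np.float64(197.52323198509947), np.float64(318.28730383497026)) (np.float64(300.22058337762917), np.float64(147.11534763823605))
b [297 171  13  12  97] [303.7938 177.0412]
b [280 188  23  13 183] [291.3497 193.9945]
b [198 218  34  36 746] [214.2989 235.8901]
b [336 229  24  20 402] [347.4453 238.2438]
b [273 263  18  14 216] [281.5093 269.2546]
b [341 272  30  23 541] [355.7726 282.8891]
white [229 275  25  20 354] [240.8644 284.6582]
```

Lever at 1.0 rad; modules, reel and bystanders unchanged. Handing in.

```bash
python3 -c "
from workcell import bot
print(bot.finish_job())"
```

```text
the job is handed in; nothing more can be done
None
```

I handed in the job: both modules found on the bench are seated and locked in slots 1 and 2, the reel stands in the tray, and the start lever is at its on stop; the verdict was not shown.

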